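# Torque the meat-press screw with a click wrench

## Robot

A 6-joint arm with a two-finger parallel gripper is mounted at the origin on the work surface. World frame = base frame: x ahead of the robot, y to its left, z up, the work surface at z = 0. Lengths are in m, angles in rad, forces in N, time in s.
With the tool pointing down it reaches from about 0.275 to 0.85 m from the base axis. Payload 5.2 kg.
Tool frame: the origin (TCP) lies at the very end of the fingers, on their centre line; the grasp point (between the pads) lies grasp_offset behind it (grasp_offset is the distance from the TCP to the grasp point, in m); y points along the fingers, z is the direction in which the jaws open and shut, and the axes are right-handed (so a half turn about y gives the same grasp; the last joint's range is limited). The gripper opens to 85 mm and grips with 20 to 120 N. Pads are 22 mm wide; open, the fingers measure 114 mm over their backs; the gripper's body (76 mm by 85 mm) begins 54 mm behind the grasp point. The pads swing forward as they close: fully open they stand 13 mm farther back than shut.
Start: joints at [-1.514, 0.259, 1.535, -0, 1.348, -0.203], TCP at [0.141, -0.532, 0.231] pointing down, gripper open.
Joint ranges: [-3.14, 3.14], [-0.91, 2.08], [0.19, 2.58], [-1.22, 4.36], [0.22, 2.71], [-3.12, 3.12]. Speed limits (rad/s): [2.57, 2.57, 3.14, 3.14, 3.14, 3.14].

## Interface

Orientations are given as a unit quaternion [x, y, z, w].
In Python, from station import state, grab_frame, finish_job, cut_out, spot_point, grasp_offset gives the robot as it stands.
- The arm moves only by the shell command python3 -m pendant 'ROWS'. ROWS is text: rows parted by semicolons, each of 7 numbers parted by spaces: the turn, a rotation vector about the tool's x, y, z in units of 8 degrees (1.0 is 8 degrees), then the shift along the tool's x, y, z in mm, then the finger opening in mm, from 0 to 85.4. In form: ax ay az x y z claw; .... A call has 1 to 8 rows; each row is the pose to reach, as a shift and turn from the pose measured when the call began, along the tool's axes at that moment; what a row does not reach only later rows make up. A row lasts 1/10 s, in which the tool goes at most 50 mm and 8.59 degrees, less where a joint would pass 70% of its speed; a pose out of reach is approached as far as the arm can. A call with a gripper value outside its range is refused whole. The fingers move at their own pace and stop on an object; the grip force is fixed at half the most. Time passes only in rows, so rows that repeat a pose let the fingers close. It gives the time, the measured TCP pose, the force and the opening at its end, in the units of the state.
- state(): the state, without advancing time (a new reading comes with each control period).
- grab_frame(name): name is "scene" or "top"; returns a dict with "img" (480x640x3 uint8, blue, green, red), "fx", "fy", "cx", "cy" (pixels), "world_from_camera" (4x4, takes a point from camera to world coordinates). Camera axes: x right, y down, z forward; pixel columns grow to the right and rows downward; lengths in m; the calibration is good to about 2 mm. A picture is of the moment at which its call begins. There is no depth.
- finish_job(): hands the job in, once; it reports no verdict.
Trained networks look in a picture, given as the dict that the camera call returned (one of the last four; its "shot" number tells which), for a name from the list of things; names that differ only in an ending like _2 or _b are one class to them, and where a whole thing is asked for, a point or a joint stands for the part that bears it (a point fixed in the world has none). Each returns a list of dicts, best first, with "conf" (0 to 1); they miss things now and then, are a little off and sometimes report something else, mostly with a low value. They report only what shows in the picture. A call takes as long as a camera call.
- cut_out(picture, target): "pixels" (480x640 bool, what is visible of it) and "box" ([left, top, right, bottom] in pixels, round what is visible of it).
- spot_point(picture, target): "pixel" ([column, row] in pixels: a listed point, or the origin of a listed thing).
The state is a dict: "t": time; "q": joint angles; "joint_velocities": joint speeds; "joint_torque": joint torques, N m; "position": TCP position; "tool_rot": TCP orientation; "ft_force": force on the tool from outside, world axes, zero at the start; "wrist_torque": the same for the moment, N m; "width": opening from 0.0 (shut) to 1.0 (fully open).
Only numpy, scipy, OpenCV 4.12 (cv2) and the standard library are available. Lean on these libraries where they do the work, as an engineer would, in place of code of your own. Each camera call takes 0.05 s, during which the arm holds its last target.

## Task

Take the click-type torque wrench from its tray, fit its square socket fully home on the press screw, and turn the screw clockwise (seen from above) by pulling at the rubber grip until the handle breaks over, stopping there: do not force the screw any tighter once the wrench has clicked. Then lift the wrench off and lay it back in its tray with the socket down on the tray floor and the grip in the white saddle, and disturb nothing else on the table.

Things in the scene. Friction and masses are not known exactly. Their poses are not given: they have to be found in the camera images.
- press: fixed steel screw press, base 170 (x) x 240 (y) mm, origin at the centre of its underside. A beam along y (40 mm wide, top 175 mm up) on two columns at y = +-98 mm (domed nuts to 191 mm) carries the upright screw, whose axis is x = y = 0
- screw_top (a point): centre of the flat top of the screw's square steel head, 236 mm above the table. 26 mm across flats, its top 5 mm tapering in to 19 mm; 25 mm below the top is a collar 48 mm across on which a fully home socket rests. x, y square to the flats, turning with the screw; z up. x points 35 to 85 degrees to the right of straight ahead: fit the wrench with its handle along x, with room to swing clockwise
- press_screw (a joint): turn of the press screw, rad, clockwise from above positive. It starts hand-tight anywhere from 0.05 to 0.4 and turns stiffly, needing about 1.5 N m at first and more the tighter it gets; let go, it stays where it is (within 0.06 rad). How far it must turn is told only by the wrench
- wrench_socket (a point): centre of the open lower end of the wrench's socket. Socket: square block 41 mm outside, square hole 27.2 mm wide and 27 mm deep from below, sides along x and y; above it a round ratchet head 44 mm across, up to 60 mm over this point. x points from the socket axis along the wrench to the grip, z up. Wrench: 0.5 kg, 250 mm long, balances 48 mm from the socket axis
- wrench_balance (a point): point on the centre line of the wrench's flat steel handle, 55 mm from the socket axis, 42 mm above the socket's lower end: hold here for carrying. The handle is 18 mm wide and 22 mm high here (steel from 30 to 138 mm from the socket axis). x along the handle to the grip, z up; turns with the handle when it breaks over
- wrench_grip (a point): middle of the black rubber grip, 188 mm from the socket axis, 42 mm above the socket's lower end; the grip is 100 mm long, 26 mm wide, 25 mm high. x along the handle away from the socket, z up. Pull here. With the socket home and the handle let go, it hangs up to 15 mm low at the grip from play in the socket
- wrench_handle (a joint): break-over of the wrench, rad: 0 straight; pulled clockwise the handle folds about its pivot, 30 mm from the socket axis, up to 0.26 (end stop). It stays straight until the moment at the pivot is 2.0 N m (12.7 N at the grip's middle), then gives way with resistance falling to 1.1 N m at the stop, and springs straight when let go. Pulling on against the stop overtightens the screw
- tray: fixed steel wrench tray, 340 (x) x 110 (y) mm, walls 20 mm high; origin at the centre of its underside, floor 3 mm up. A white saddle across it at x = 85 mm (26 mm long) carries the grip: top 32 mm above the underside, two cheeks 44 mm apart rising to 45 mm. At the start the wrench lies level in it, handle towards tray +x, socket down on the floor near x = -112, y = 0 mm
- bowl_a: black bowl, 116 mm across, 50 mm high, on the chopping board at the back; origin at the centre of its underside; leave alone
- bowl_b: second black bowl, as bowl_a; leave alone
- spice_cup: white cup, 64 mm across, 50 mm high, standing near the robot; origin at the centre of its underside; leave alone
- sauce_jar: amber jar with a red cap, 68 mm across, 100 mm high; origin at the centre of its underside; leave alone
- spoon: steel spoon 240 mm long lying on the table; leave alone
- spare_mould: empty steel mould, 118 x 158 x 82 mm, standing on the left; origin at the centre of its underside; leave alone

How it is judged:
By the outcome, as a careful person would: the job done as asked, in the order asked, and still so for the second after the job is handed in, with the robot touching nothing.
It also fails if it takes over 72 s, if anything falls off the work surface, if the arm or the gripper's body presses on something with over 40 N, if the wrist force passes 120 N, or if a joint passes its speed limit or range.

## Working session

There is one attempt and no reset: what is moved stays moved. The work goes in short steps, Python scripts to look and compute and a shell command to move; the robot and the scene stay as the last step left them, time stands still between calls to the robot, and variables do not carry over. Pictures are saved under pics/ and viewed, and the job is handed in when it is done.

```bash
ls; mkdir -p pics
python3 - <<'E'
from station import *
import cv2
print(state()); print(grasp_offset)
for n in ("scene","top"):
    f=grab_frame(n); cv2.imwrite(f"pics/{n}0.png",f["img"]); print(n,f["shot"],f["fx"],f["fy"],f["cx"],f["cy"],f["world_from_camera"])
    for t in ("screw_top","wrench_socket","wrench_balance","wrench_grip","tray","press"):
        print(t,[(d["conf"],d["pixel"]) for d in spot_point(f,t)][:2])
E
```

```text
pics
{'t': 0.0, 'q': array([-1.51380131e+00,  2.59350524e-01,  1.53608597e+00, -4.43072977e-05,
        1.34802850e+00, -2.02779024e-01]), 'joint_velocities': array([ 0.00108035, -0.0020077 ,  0.00071907, -0.0007376 ,  0.00076102,
       -0.00071343]), 'joint_torque': array([ 4.73175733e-04, -4.46030760e+01, -2.90565330e+01, -5.25157502e-04,
        1.17196844e-02, -1.87010352e-05]), 'position': array([ 0.14126146, -0.53098968,  0.23046951]), 'tool_rot': array([-0.0915564 ,  0.70181106, -0.70048841,  0.09162235]), 'ft_force': array([ 0.27534262, -0.03891452,  0.04009253]), 'wrist_torque': array([-0.05341472,  0.03205901, -0.04988313]), 'width': 0.9987370172234296}
0.0187
scene 1 472.09900785224454 472.09900785224454 324.1468621692506 237.91889760444056 [[ 0.8408437   0.453251   -0.29588074  0.96783908]
 [ 0.54111945 -0.71712267  0.43923208 -0.58564019]
 [-0.01310041 -0.52943234 -0.84825101  1.36500968]
 [ 0.          0.          0.          1.        ]]
screw_top [(0.77, [341.6, 207.5])]
wrench_socket [(0.93, [258.0, 305.5])]
wrench_balance [(0.71, [271.1, 311.7])]
wrench_grip [(0.71, [314.3, 324.7]), (0.21, [394.3, 269.7])]
tray [(0.9, [293.1, 321.3]), (0.69, [193.2, 335.7])]
press [(0.84, [336.3, 247.4]), (0.3, [339.2, 208.0])]
top 2 498.5480852537259 498.5480852537259 331.98689413436034 233.84796219656687 [[-0.00864959 -0.99758566  0.06890595  0.47598332]
 [-0.99994576  0.00822905 -0.00638464  0.02979995]
 [ 0.00580219 -0.06895744 -0.99760273  1.2922295 ]
 [ 0.          0.          0.          1.        ]]
screw_top [(0.72, [287.6, 232.6])]
wrench_socket [(0.73, [416.2, 271.4])]
wrench_balance [(0.77, [418.5, 256.1]), (0.33, [348.5, 155.7])]
wrench_grip [(0.9, [407.9, 198.8])]
tray [(0.9, [408.1, 231.6])]
press [(0.6, [299.5, 234.5])]
```

View pics/scene0.png

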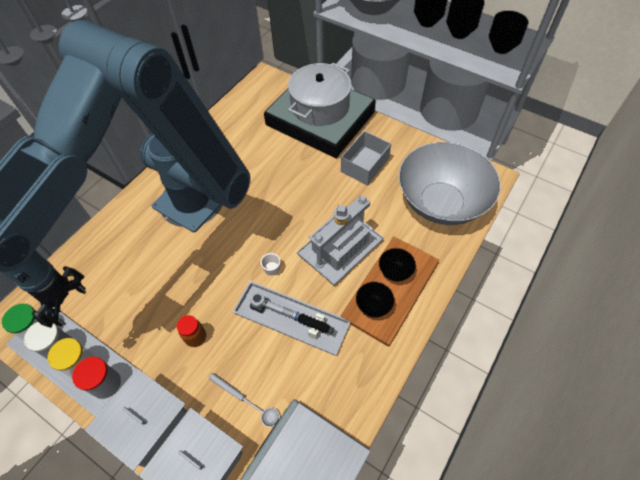

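View pics/top0.png

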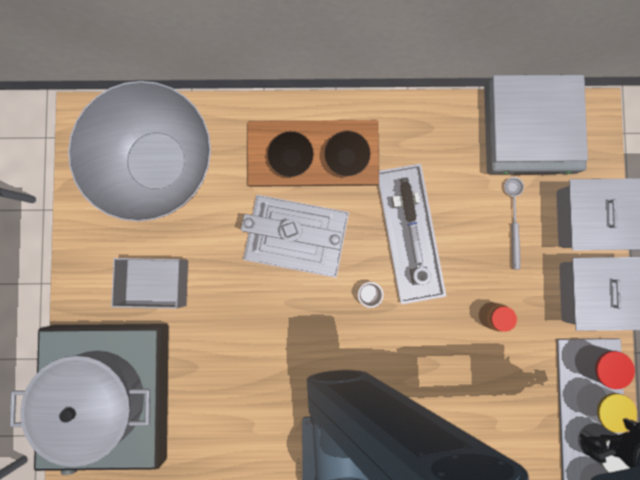

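```bash
cat > h.py <<'E'
import numpy as np
from station import *
from scipy.spatial.transform import Rotation as R
def ray(f,p):
    W=np.array(f["world_from_camera"]);d=W[:3,:3]@np.array([(p[0]-f["cx"])/f["fx"],(p[1]-f["cy"])/f["fy"],1]);return W[:3,3],d/np.linalg.norm(d)
def atz(f,p,z):
    o,d=ray(f,p);return o+d*(z-o[2])/d[2]
def proj(f,P):
    W=np.array(f["world_from_camera"]);c=W[:3,:3].T@(np.array(P)-W[:3,3]);return np.array([f["fx"]*c[0]/c[2]+f["cx"],f["fy"]*c[1]/c[2]+f["cy"]])
def tri(rs):
    A=np.zeros((3,3));b=np.zeros(3)
    for o,d in rs:
        M=np.eye(3)-np.outer(d,d);A+=M;b+=M@o
    return np.linalg.solve(A,b)
def both():return [grab_frame("scene"),grab_frame("top")]
E
python3 - <<'E'
from h import *
import cv2
S,T=both()
hz=dict(screw_top=.236,wrench_socket=.003,wrench_balance=.045,wrench_grip=.045,tray=0,press=0)
for t,z in hz.items():
    a=spot_point(S,t);b=spot_point(T,t)
    if a and b:
        print(t,tri([ray(S,a[0]["pixel"]),ray(T,b[0]["pixel"])]).round(4),atz(S,a[0]["pixel"],z).round(4),atz(T,b[0]["pixel"],z).round(4))
for t in("bowl_a","spice_cup","sauce_jar","spoon","spare_mould"):
    b=spot_point(T,t); print(t,[(d["conf"],atz(T,d["pixel"],0).round(3)) for d in b])
cv2.imwrite("pics/topc.png",cv2.resize(T["img"][120:360,200:500],None,fx=2.5,fy=2.5,interpolation=2))
E
```

```text
screw_top [0.5639 0.1167 0.2312] [0.566  0.1141 0.236 ] [0.563  0.1159 0.236 ]
wrench_socket [ 0.4583 -0.1953  0.0197] [ 0.4468 -0.1942  0.003 ] [ 0.463  -0.1941  0.003 ]
wrench_balance [ 0.5107 -0.1968  0.0504] [ 0.5077 -0.1961  0.045 ] [ 0.512  -0.1969  0.045 ]
wrench_grip [ 0.6452 -0.1749  0.0541] [ 0.6417 -0.1729  0.045 ] [ 0.6476 -0.1754  0.045 ]
tray [ 0.5603 -0.1797 -0.0358] [ 0.568  -0.1922  0.    ] [ 0.5606 -0.1719  0.    ]
press [0.5649 0.1019 0.017 ] [0.5578 0.1087 0.    ] [0.5681 0.1046 0.    ]
bowl_a [(0.69, array([0.768, 0.122, 0.   ])), (0.62, array([ 0.764, -0.016,  0.   ]))]
spice_cup [(0.68, array([ 0.418, -0.074,  0.   ]))]
sauce_jar [(0.94, array([ 0.35 , -0.379,  0.   ]))]
spoon [(0.64, array([ 0.593, -0.46 ,  0.   ]))]
spare_mould [(0.66, array([0.443, 0.485, 0.   ]))]
```

View pics/topc.png

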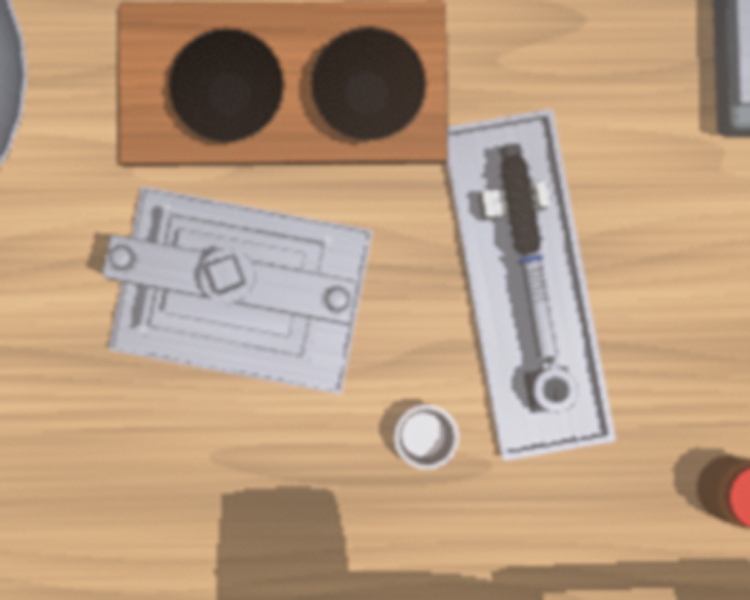

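The views show the press at about top (290,232), the tray and wrench at about (410,235), and the screw's square head at top (290,229). Next I'll refine the yaws and centres.

Run:
```python
from h import *
import cv2
S,T=both()
im=T["img"]
cv2.imwrite("pics/sq.png",cv2.resize(im[205:255,262:322],None,fx=12,fy=12,interpolation=cv2.INTER_CUBIC))
s=S["img"]
cv2.imwrite("pics/sqs.png",cv2.resize(s[190:240,312:372],None,fx=12,fy=12,interpolation=cv2.INTER_CUBIC))
cv2.imwrite("pics/hd.png",cv2.resize(im[240:300,385:457],None,fx=10,fy=10,interpolation=cv2.INTER_CUBIC))
for t in ("tray","wrench_grip","wrench_handle","press"):
    for f,n in((T,"top"),):
        c=cut_out(f,t)
        for d in c[:2]:
            m=d["pixels"].astype(np.uint8);pts=cv2.findNonZero(m)
            print(t,n,d["conf"],d["box"],cv2.minAreaRect(pts))
            z={"tray":.02,"press":.01}.get(t,.05)
            P=np.array([atz(f,p,z)[:2] for p in pts[:,0,:]],np.float32)
            r=cv2.minAreaRect(P); bx=cv2.boxPoints(r); print("  world",r); 
            u,w,vt=np.linalg.svd(P-P.mean(0),full_matrices=False); print("  pca",np.degrees(np.arctan2(vt[0,1],vt[0,0])),P.mean(0))
R0=R.from_quat(state()["tool_rot"]).as_matrix();print(R0.round(3))
```

```text
tray top 0.89 [378.9, 162.5, 444.8, 307.0] ((410.7884826660156, 232.85731506347656), (135.60723876953125, 46.942413330078125), 79.7431869506836)
  world ((0.5662854909896851, -0.1796194612979889), (0.3477553427219391, 0.11991474032402039), 9.320672035217285)
  pca -170.65639 [ 0.56381863 -0.17832194]
wrench_grip top 0.66 [401.8, 175.4, 426.7, 268.2] ((411.173095703125, 220.86538696289062), (89.62507629394531, 12.159200668334961), 78.69007110595703)
  world ((0.5933969020843506, -0.17668035626411438), (0.22491402924060822, 0.03063773363828659), 10.221076011657715)
  pca -171.02481 [ 0.6010591  -0.17459309]
wrench_handle top 0.65 [398.9, 176.5, 422.4, 265.3] ((410.7799987792969, 220.5400390625), (88.8166275024414, 11.001455307006836), 79.69515228271484)
  world ((0.5942233204841614, -0.1756434142589569), (0.2228759527206421, 0.027706965804100037), 9.128188133239746)
  pca -171.03633 [ 0.60276103 -0.17445974]
press top 0.79 [243.2, 192.4, 348.0, 276.0] ((291.3965759277344, 234.53781127929688), (103.33729553222656, 67.68290710449219), 10.885526657104492)
  world ((0.5640321969985962, 0.1262296587228775), (0.2666596472263336, 0.17457345128059387), 78.63969421386719)
  pca -102.03163 [0.5624337  0.11875823]
[[-0.966 -0.     0.257]
 [-0.257  0.    -0.966]
 [ 0.    -1.    -0.   ]]
```

View pics/sq.png

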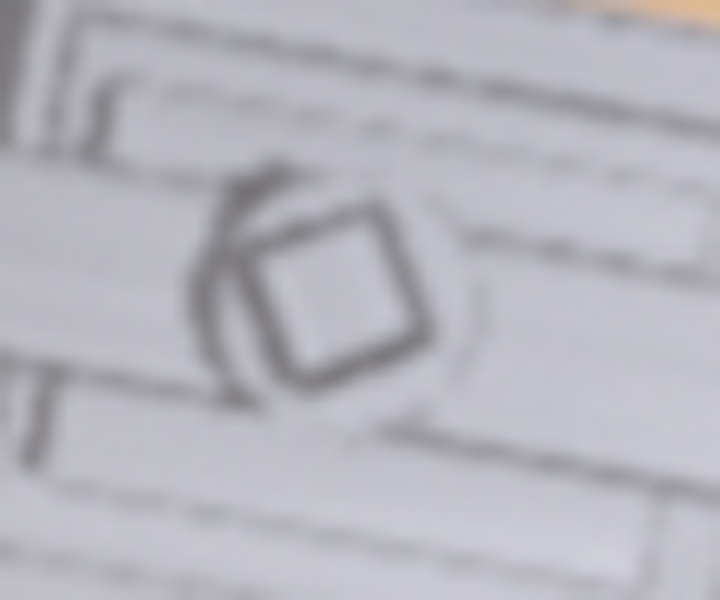

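View pics/sqs.png

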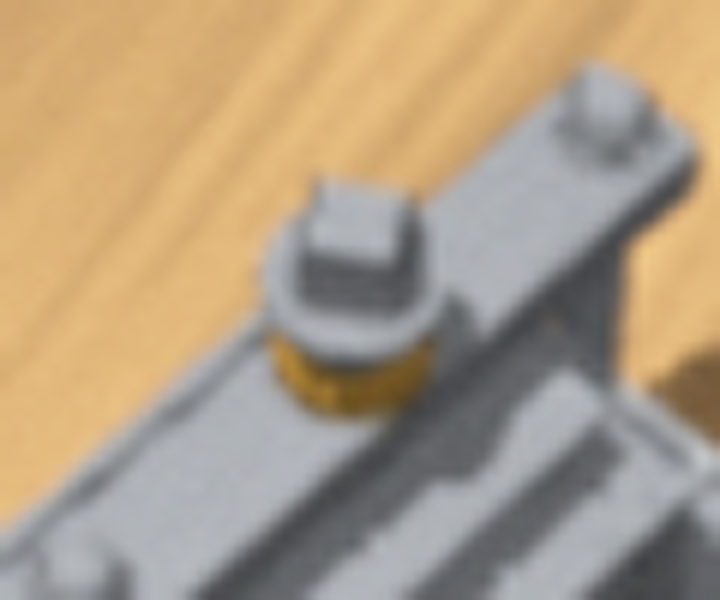

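View pics/hd.png

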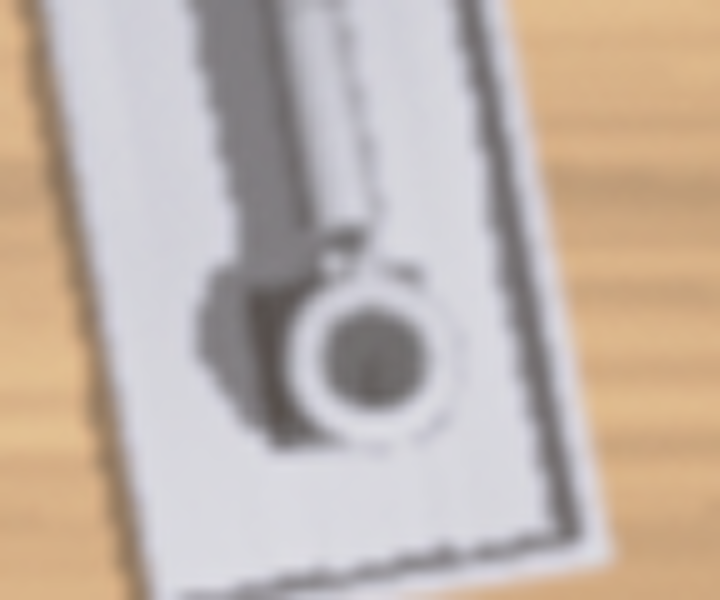

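Run:
```python
from h import *
import cv2
from scipy.optimize import minimize
from scipy.ndimage import map_coordinates
S,T=both()
W=np.array(T["world_from_camera"])
g=[cv2.cvtColor(f["img"],cv2.COLOR_BGR2GRAY).astype(float) for f in (S,T)]
def sq(h,c,y,z,n=25):
    a=np.linspace(-h,h,n);o=np.full(n,h)
    P=np.concatenate([np.c_[a,o],np.c_[a,-o],np.c_[o,a],np.c_[-o,a]])
    r=np.array([[np.cos(y),-np.sin(y)],[np.sin(y),np.cos(y)]])
    P=P@r.T+c;return np.c_[P,np.full(len(P),z)]
def samp(f,g,P):
    p=np.array([proj(f,q) for q in P]);return map_coordinates(g,[p[:,1],p[:,0]],order=1)
def cost(v):
    c=v[:2];y=v[2]
    ring=np.mean([samp(T,g[1],sq(h,c,y,z)).mean() for h,z in((.0105,.235),(.0115,.2335),(.0125,.2315))])
    ins=np.mean([samp(T,g[1],sq(h,c,y,.236)).mean() for h in(.003,.006,.008)])
    out=samp(T,g[1],sq(.0155,c,y,.22)).mean()
    return ring-.6*ins-.4*out
best=min((minimize(cost,[.564+dx,.1145+dy,np.radians(y0)],method="Nelder-Mead",options=dict(initial_simplex=np.array([[.564+dx,.1145+dy,np.radians(y0)],[.567+dx,.1145+dy,np.radians(y0)],[.564+dx,.1175+dy,np.radians(y0)],[.564+dx,.1145+dy,np.radians(y0+6)]]))) for dx in(-.003,0,.003) for dy in (-.003,0,.003) for y0 in(-55,-66,-75)),key=lambda r:r.fun)
print(best.x[:2],np.degrees(best.x[2]),best.fun)
c=atz(T,(289.7,229.25),.236);print("eye top",c, "scene px of fit",proj(S,[*best.x[:2],.236]))
# scene centre of top face: crop (358,222)/12
print("scene eye",atz(S,(312+358/12-.5,190+222/12-.5),.236))
h=atz(T,(421.7,275.2),.063);print("head",h)
y=np.radians(9.1);u=np.array([np.cos(y),np.sin(y)])
print("balance",h[:2]+.055*u,"grip",h[:2]+.188*u)
```

```text
[0.55944896 0.11369785] -70.73202277830835 -31.828644013417943
eye top [0.55946865 0.11277161 0.236     ] scene px of fit [341.12157846 207.63778907]
scene eye [0.56065939 0.11291847 0.236     ]
head [ 0.45710209 -0.19787682  0.063     ]
balance [ 0.51140985 -0.18917812] grip [ 0.64273589 -0.1681431 ]
```

Run:
```python
from h import *
import cv2
T=grab_frame("top")
out=[]
for yaw in(-66,-70.7):
    b=cv2.resize(T["img"][205:255,264:314],None,fx=8,fy=8,interpolation=cv2.INTER_CUBIC)
    a=np.radians(yaw);r=np.array([[np.cos(a),-np.sin(a)],[np.sin(a),np.cos(a)]])
    for h,z,c in((.0095,.236,(0,0,255)),(.013,.231,(0,160,0))):
        P=np.array([[1,1],[1,-1],[-1,-1],[-1,1]])*h@r.T+[.5596,.1131]
        q=np.array([(proj(T,[*p,z])-[264,205]+.5)*8 for p in P]).astype(int)
        cv2.polylines(b,[q],True,c,1)
    out.append(b)
cv2.imwrite("pics/ov.png",np.hstack(out))
```

```text
(no output)
```

View pics/ov.png

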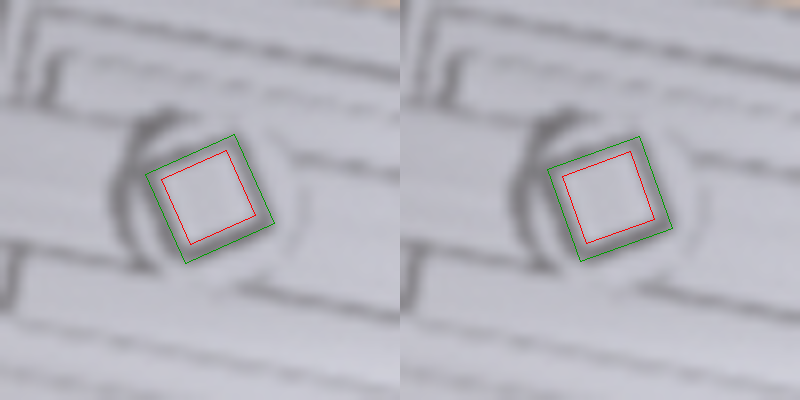

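```bash
cat >> h.py <<'E'
def go(xyz,jaw,st=None):
    st=st or state();M=R.from_quat(st["tool_rot"]);c,s=np.cos(np.radians(jaw)),np.sin(np.radians(jaw))
    z=np.array([c,s,0]);y=np.array([0,0,-1.]);x=np.cross(y,z)
    G=R.from_matrix(np.c_[x,y,z]);rv=(M.inv()*G).as_rotvec(degrees=True)/8
    sh=M.inv().apply(np.array(xyz)-st["position"])*1000
    print("row",rv.round(3),sh.round(1))
def info():
    st=state();Z=R.from_quat(st["tool_rot"]).as_matrix()
    print("t",round(st["t"],2),"p",st["position"].round(4),"jaw",np.degrees(np.arctan2(Z[1,2],Z[0,2])).round(2),"down",Z[:,1].round(3),"F",st["ft_force"].round(2),"M",st["wrist_torque"].round(2),"w",round(st["width"]*85.4,1),"q",st["q"].round(2))
    return st
E
python3 -c "
from h import *
go([.5114,-.189,.15],99.1)"
```

```text
row [ -0.    -21.777   0.   ] [-445.7   81.3 -236. ]
```

```bash
python3 -m pendant '0 -21.78 0 -445.7 81.3 -236 50;0 -21.78 0 -445.7 81.3 -236 50;0 -21.78 0 -445.7 81.3 -236 50;0 -21.78 0 -445.7 81.3 -236 50;0 -21.78 0 -445.7 81.3 -236 50;0 -21.78 0 -445.7 81.3 -236 50;0 -21.78 0 -445.7 81.3 -236 50;0 -21.78 0 -445.7 81.3 -236 50'; python3 -c "
from h import *
info();go([.5114,-.189,.15],99.1)"
```

```text
t: 2.9
position: [0.4325, -0.2618, 0.1676]
tool_rot: [0.473, -0.525, 0.526, -0.473]
ft_force: [-0.6, 0.3, 0.2]
width: 0.585
t 2.9 p [ 0.4325 -0.2618  0.1676] jaw -6.01 down [ 0.001 -0.001 -1.   ] F [-0.56  0.34  0.19] M [-0.02 -0.04 -0.01] w 50.0 q [-0.77  0.23  1.73 -0.    1.17 -0.66]
row [ 1.0000e-03 -1.3139e+01  7.0000e-03] [-80.7  17.6  70.9]
```

```bash
python3 -m pendant '0 -13.14 0 -80.7 17.6 70.9 50;0 -13.14 0 -80.7 17.6 70.9 50;0 -13.14 0 -80.7 17.6 70.9 50;0 -13.14 0 -80.7 17.6 70.9 50;0 -13.14 0 -80.7 17.6 70.9 50;0 -13.14 0 -80.7 17.6 70.9 50;0 -13.14 0 -80.7 17.6 70.9 50;0 -13.14 0 -80.7 17.6 70.9 50'; python3 -c "
from h import *
info();go([.5114,-.189,.15],99.1)"
```

```text
t: 3.7
position: [0.5115, -0.1889, 0.15]
tool_rot: [0.687, -0.166, 0.167, -0.687]
ft_force: [0.0, -0.3, -0.4]
width: 0.589
t 3.7 p [ 0.5115 -0.1889  0.15  ] jaw 62.76 down [ 0.    -0.001 -1.   ] F [ 0.02 -0.3  -0.42] M [-0.02 -0.02  0.01] w 50.3 q [-0.56  0.32  1.66 -0.    1.16 -1.65]
row [ 4.000e-03 -4.543e+00  3.000e-03] [-0.1  0.  -0.1]
```

```bash
python3 -m pendant '0 -4.54 0 0 0 0 50;0 -4.54 0 0 0 0 50;0 -4.54 0 0 0 0 50;0 -4.54 0 0 40 0 50;0 -4.54 0 0 80 0 50;0 -4.54 0 0 110 0 50;0 -4.54 0 0 123 0 50;0 -4.54 0 0 123 0 50'; python3 -c "
from h import *
import cv2
info();go([.5114,-.189,.0263],99.1)
f=grab_frame('scene');cv2.imwrite('pics/g1.png',cv2.resize(f['img'][230:380,180:380],None,fx=4,fy=4,interpolation=2))
"
```

```text
t: 4.5
position: [0.5105, -0.1884, 0.0255]
tool_rot: [-0.704, -0.055, 0.057, 0.705]
ft_force: [-0.2, -1.3, -0.6]
width: 0.584
t 4.5 p [ 0.5105 -0.1884  0.0255] jaw 99.07 down [-0.003  0.001 -1.   ] F [-0.22 -1.25 -0.56] M [ 0.03  0.01 -0.  ] w 49.9 q [-0.56  0.47  1.79 -0.    0.88 -2.29]
row [-0.013 -0.004 -0.019] [ 0.8 -0.8 -0.7]
```

View pics/g1.png

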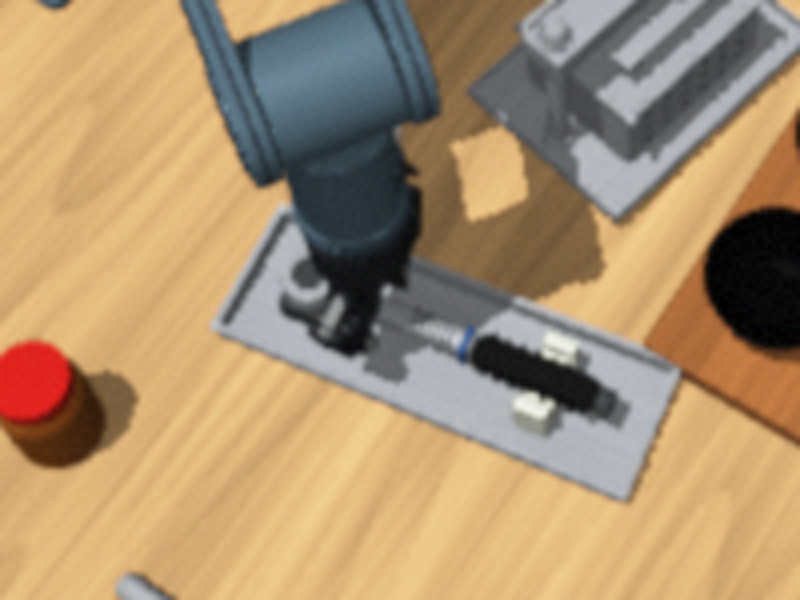

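The fingers straddle the steel just beside the head, at about (350,320) in the crop. I'll close on it.

```bash
python3 -m pendant '0 0 0 0 0 0 10;0 0 0 0 0 0 10;0 0 0 0 0 0 10;0 0 0 0 0 0 10;0 0 0 0 0 0 10'; python3 -c "
from h import *
info()"
```

```text
t: 5.05
position: [0.5128, -0.1899, 0.0289]
tool_rot: [0.706, 0.057, -0.055, -0.704]
ft_force: [-0.9, -0.9, 6.2]
width: 0.198
t 5.05 p [ 0.5128 -0.1899  0.0289] jaw 99.07 down [ 0.003 -0.002 -1.   ] F [-0.85 -0.88  6.16] M [ 0.04  0.11 -0.03] w 16.9 q [-0.56  0.47  1.78 -0.    0.89 -2.29]
```

```bash
python3 -m pendant '0 0 0 0 -20 0 10;0 0 0 0 -50 0 10;0 0 0 0 -90 0 10;0 0 0 0 -130 0 10;0 0 0 0 -180 0 10;0 0 0 0 -225 0 10;0 0 0 0 -260 0 10;0 0 0 0 -260 0 10'; python3 -c "
from h import *
import cv2
info()
for n in('scene','top'):
  f=grab_frame(n);cv2.imwrite('pics/l_%s.png'%n,f['img'])
"
```

```text
t: 5.85
position: [0.514, -0.1903, 0.2945]
tool_rot: [0.708, 0.06, -0.052, -0.702]
ft_force: [-0.3, 0.2, -4.9]
width: 0.2
t 5.85 p [ 0.514  -0.1903  0.2945] jaw 99.07 down [ 0.012 -0.008 -1.   ] F [-0.34  0.23 -4.89] M [ 0.02 -0.15  0.  ] w 17.0 q [-0.56  0.21  1.44 -0.    1.47 -2.29]
```

View pics/l_scene.png

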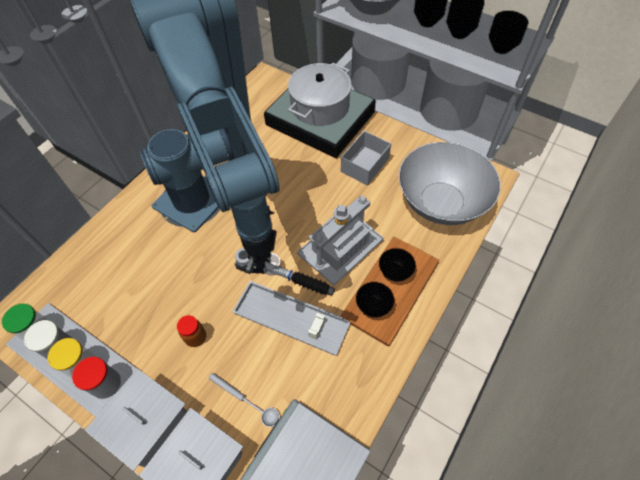

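View pics/l_top.png

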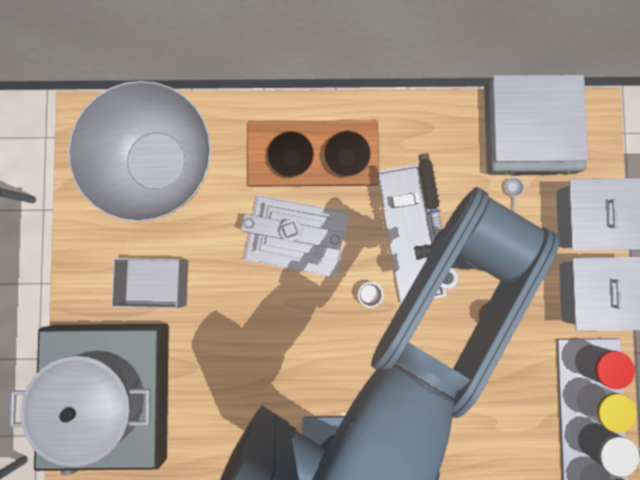

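```bash
python3 -c "
from h import *
go([.5789,.0602,.2945],20)"
```

```text
row [3.000e-03 9.884e+00 2.400e-02] [105.7  -6.6 235.5]
```

```bash
python3 -m pendant '0 1 0 11 -1 24 10;0 2 0 21 -1 47 10;0 3 0 32 -2 70 10;0 4 0 42 -3 94 10;0 5 0 53 -3 118 10;0 6 0 63 -4 142 10;0 7 0 74 -5 165 10;0 8 0 85 -5 188 10';python3 -c "
from h import *
info();go([.5789,.0602,.2945],20)"
```

```text
t: 6.75
position: [0.5645, 0.0113, 0.2893]
tool_rot: [0.627, -0.329, 0.327, -0.626]
ft_force: [0.8, 0.7, -6.3]
width: 0.2
t 6.75 p [0.5645 0.0113 0.2893] jaw 34.74 down [-0.004 -0.001 -1.   ] F [ 0.83  0.75 -6.32] M [-0.12 -0.08 -0.02] w 17.1 q [-0.18  0.26  1.4  -0.    1.49 -0.78]
row [ 0.028  1.842 -0.007] [-32.   -5.3  39.6]
```

```bash
python3 -m pendant '0 1 0 -16 -3 20 10;0 1.84 0 -32 -5 39.6 10;0 1.84 0 -32 -5 39.6 10;0 1.84 0 -32 -5 39.6 10;0 1.84 0 -32 -5 39.6 10';python3 -c "
from h import *
import cv2
info();go([.5789,.0602,.2945],20)
for n,(a,b,c,d) in(('scene',(140,290,270,470)),('top',(180,330,230,430))):
  f=grab_frame(n);cv2.imwrite('pics/m_%s.png'%n,cv2.resize(f['img'][a:b,c:d],None,fx=4,fy=4,interpolation=2));cv2.imwrite('pics/mf_%s.png'%n,f['img'])
  for t in('wrench_socket','wrench_balance','wrench_grip','screw_top'):
    r=spot_point(f,t);print(n,t,[(d['conf'],d['pixel']) for d in r][:1])
"
```

```text
t: 7.25
position: [0.5779, 0.0596, 0.2921]
tool_rot: [0.581, -0.407, 0.403, -0.578]
ft_force: [-0.0, -0.5, -4.9]
width: 0.198
t 7.25 p [0.5779 0.0596 0.2921] jaw 20.06 down [-0.008 -0.001 -1.   ] F [-0.04 -0.47 -4.91] M [-0.09 -0.02 -0.02] w 16.9 q [-0.09  0.29  1.35 -0.    1.51 -0.44]
row [ 0.056  0.008 -0.011] [-0.2 -2.4  1.1]
scene wrench_socket [(0.87, [340.1, 201.3])]
scene wrench_balance [(0.72, [196.2, 335.6])]
scene wrench_grip [(0.94, [324.4, 249.0])]
scene screw_top [(0.73, [338.5, 249.3])]
top wrench_socket [(0.62, [288.4, 226.7])]
top wrench_balance []
top wrench_grip [(0.71, [375.4, 192.3])]
top screw_top [(0.74, [377.3, 193.3])]
```

View pics/m_scene.png

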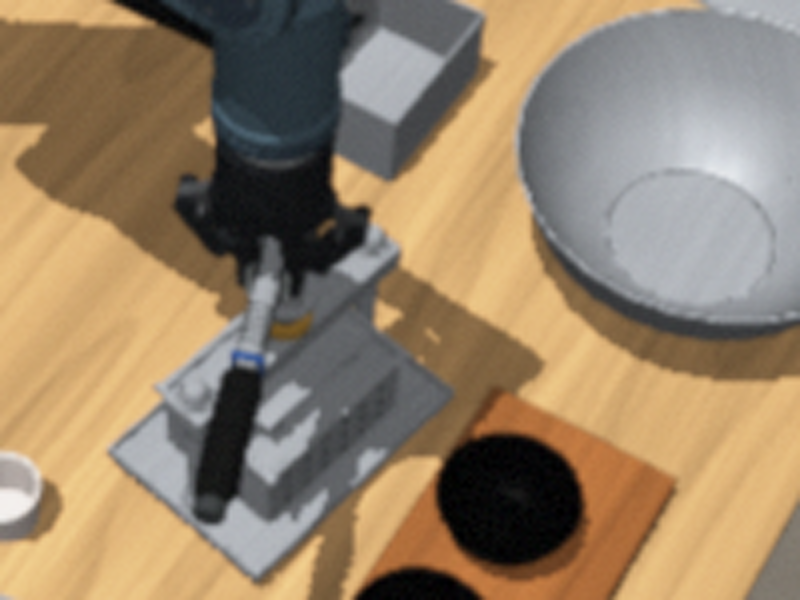

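View pics/m_top.png

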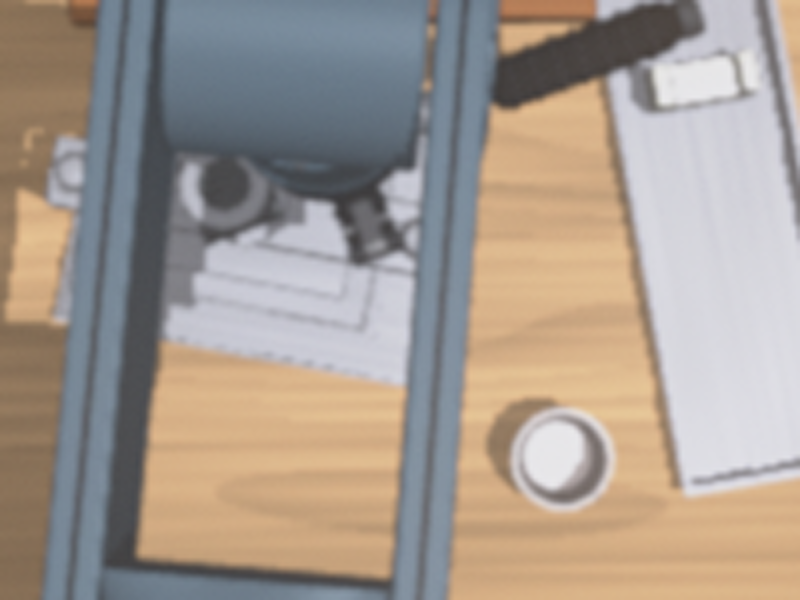

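Run:
```python
from h import *
import cv2
T=grab_frame("top")
b=cv2.resize(T["img"][205:250,262:316],None,fx=14,fy=14,interpolation=cv2.INTER_CUBIC);cv2.imwrite("pics/hd2.png",b)
b=cv2.resize(T["img"][170:215,345:413],None,fx=11,fy=11,interpolation=cv2.INTER_CUBIC);cv2.imwrite("pics/gr2.png",b)
h=atz(T,(286.1,226.1),.326);print(h)
for p in((371.5,194.5),(404,183)): print(atz(T,p,.308))
c=cut_out(T,"wrench_grip")
for d in c[:2]:
    ys,xs=np.nonzero(d["pixels"]);print(d["conf"],d["box"])
    k=xs>355
    P=np.array([atz(T,p,.308)[:2] for p in zip(xs[k],ys[k])]);u,w,vt=np.linalg.svd(P-P.mean(0),full_matrices=False);print(P.mean(0),np.degrees(np.arctan2(vt[0,1],vt[0,0])),np.degrees(np.arctan2(*(P.mean(0)-h[:2])[::-1])))
st=info();print("tcp->head",h[:2]-st["position"][:2])
```

```text
[0.55855382 0.11267856 0.326     ]
[ 0.62183122 -0.0558362   0.308     ]
[ 0.644444   -0.12101871  0.308     ]
0.84 [352.0, 177.6, 410.4, 208.3]
[ 0.62788305 -0.07077884] -69.04835288649562 -69.2982373744025
t 7.85 p [0.5789 0.0602 0.2943] jaw 20.02 down [-0.004 -0.001 -1.   ] F [-0.41  0.73 -4.63] M [-0.02 -0.03 -0.03] w 17.0 q [-0.09  0.29  1.34 -0.    1.51 -0.44]
tcp->head [-0.02032656  0.05250925]
```

View pics/hd2.png

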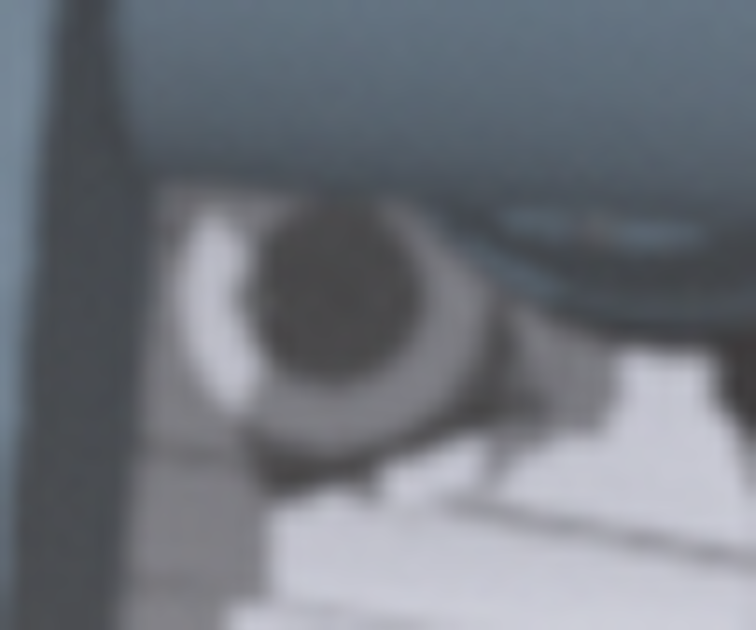

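View pics/gr2.png

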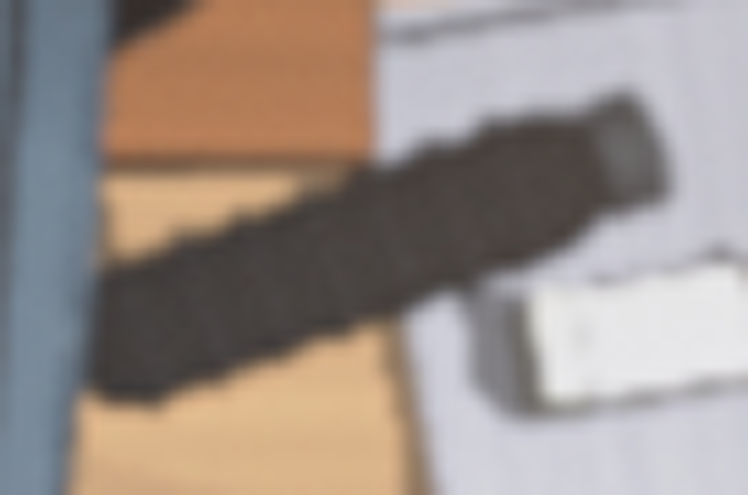

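```bash
python3 -m pendant '0 0 0 0 10 0 10;0 0 0 0 20 0 10;0 0 0 0 28 0 10;0 0 0 0 34 0 10;0 0 0 0 38 0 10;0 0 0 0 41 0 10';python3 -c "
from h import *
info()"
```

```text
t: 8.45
position: [0.5792, 0.0596, 0.2534]
tool_rot: [0.58, -0.406, 0.405, -0.578]
ft_force: [0.8, -2.2, -3.3]
width: 0.199
t 8.45 p [0.5792 0.0596 0.2534] jaw 20.0 down [-0.003 -0.002 -1.   ] F [ 0.85 -2.24 -3.29] M [-0.51 -0.21 -0.04] w 17.0 q [-0.09  0.31  1.42 -0.    1.42 -0.44]
```

```bash
python3 -m pendant '0 0 0 0 3 0 10;0 0 0 0 6 0 10;0 0 0 0 9 0 10';python3 -c "
from h import *
info()"
```

```text
t: 8.75
position: [0.5793, 0.0595, 0.2443]
tool_rot: [0.58, -0.406, 0.405, -0.578]
ft_force: [0.9, -1.1, -4.1]
width: 0.2
t 8.75 p [0.5793 0.0595 0.2443] jaw 20.0 down [-0.002 -0.002 -1.   ] F [ 0.89 -1.12 -4.13] M [-0.34 -0.07  0.01] w 17.1 q [-0.09  0.31  1.43 -0.    1.4  -0.44]
```

Going in cleanly, so I'll continue down until it meets the collar.

```bash
python3 -m pendant '0 0 0 0 3 0 10;0 0 0 0 5 0 10;0 0 0 0 7 0 10;0 0 0 0 7 0 10';python3 -c "
from h import *
info()"
```

```text
t: 9.15
position: [0.5793, 0.0595, 0.2371]
tool_rot: [0.58, -0.406, 0.405, -0.578]
ft_force: [1.2, -1.0, -6.0]
width: 0.203
t 9.15 p [0.5793 0.0595 0.2371] jaw 20.0 down [-0.002 -0.002 -1.   ] F [ 1.23 -1.05 -6.  ] M [-0.36 -0.17 -0.02] w 17.3 q [-0.09  0.31  1.44 -0.    1.39 -0.44]
```

```bash
python3 -m pendant '0 0 0 0 2 0 10;0 0 0 0 4 0 10;0 0 0 0 4 0 10';python3 -c "
from h import *
info()"
```

```text
t: 9.45
position: [0.5798, 0.059, 0.2361]
tool_rot: [0.58, -0.405, 0.407, -0.579]
ft_force: [-3.7, -4.1, 9.4]
width: 0.203
t 9.45 p [0.5798 0.059  0.2361] jaw 20.0 down [ 0.001 -0.003 -1.   ] F [-3.7  -4.14  9.45] M [-0.26  0.85  0.07] w 17.3 q [-0.09  0.31  1.45 -0.    1.38 -0.44]
```

```bash
python3 -m pendant '0 0 0 0 0 0 50;0 0 0 0 0 0 50;0 0 0 0 0 0 50;0 0 0 0 -30 0 50;0 0 0 0 -70 0 50;0 0 0 60 -90 0 50;0 0 0 110 -90 0 50;0 0 0 110 -90 0 50';python3 -c "
from h import *
import cv2
info()
for n,(a,b,c,d) in(('scene',(140,290,270,470)),('top',(150,300,240,440))):
  f=grab_frame(n);cv2.imwrite('pics/r_%s.png'%n,cv2.resize(f['img'][a:b,c:d],None,fx=4,fy=4,interpolation=2))
"
```

```text
t: 10.25
position: [0.6188, -0.0484, 0.3267]
tool_rot: [0.579, -0.405, 0.408, -0.578]
ft_force: [0.8, 0.6, -0.8]
width: 0.582
t 10.25 p [ 0.6188 -0.0484  0.3267] jaw 19.82 down [ 0.003 -0.005 -1.   ] F [ 0.79  0.56 -0.82] M [-0.04  0.07  0.01] w 49.7 q [-0.25  0.35  1.18 -0.    1.61 -0.6 ]
```

View pics/r_scene.png

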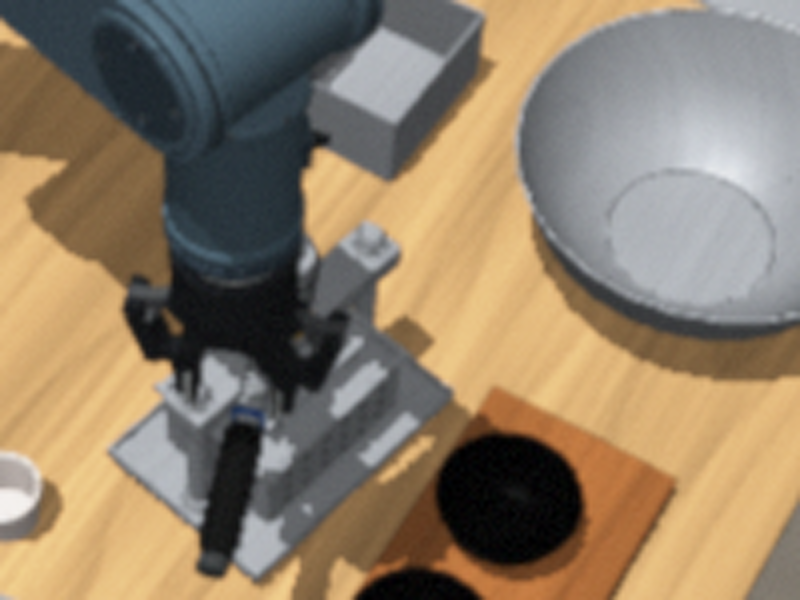

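View pics/r_top.png

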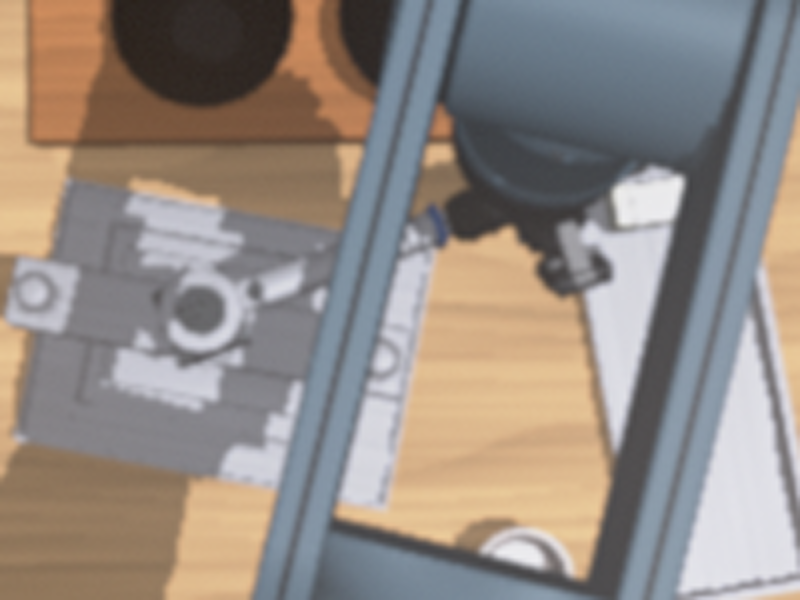

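The socket is seated on the screw: head at top crop (200,305), blue ring at (438,226). Next I'll compute the handle yaw and the grip position.

Run:
```python
from h import *
T=grab_frame("top")
h=atz(T,(240+200/4-.4,150+305/4-.4),.271)
r=atz(T,(240+438/4-.4,150+226/4-.4),.255)
v=r-h;print(h,r,np.hypot(*v[:2]),np.degrees(np.arctan2(v[1],v[0])))
c=np.array([.5596,.1131]);v=r[:2]-c;y=np.arctan2(v[1],v[0]);print(np.degrees(y))
g=c+.188*np.array([np.cos(y),np.sin(y)]);print("grip",g)
go([*g,.226],np.degrees(y)+90)
info()
```

```text
[0.56371072 0.11020791 0.271     ] [ 0.60557074 -0.01317586  0.255     ] 0.13029127232908985 -71.25963311874008
-69.99596098366173
grip [ 0.62391224 -0.06355768]
row [ 0.007 -0.012  0.011] [20.2 99.5 -0.1]
t 10.4 p [ 0.6172 -0.0444  0.3255] jaw 19.91 down [-0.    -0.002 -1.   ] F [-0.09  1.2   0.21] M [ 0.05  0.02 -0.02] w 50.1 q [-0.25  0.35  1.19 -0.    1.61 -0.6 ]
```

```bash
python3 -m pendant '0 0 0 20 20 0 50;0 0 0 20 50 0 50;0 0 0 20 80 0 50;0 0 0 20 100 0 50;0 0 0 20 100 0 34;0 0 0 20 100 0 34';python3 -c "
from h import *
import cv2
info()
for n,(a,b,c,d) in(('scene',(170,320,250,450)),('top',(150,300,240,440))):
  f=grab_frame(n);cv2.imwrite('pics/s_%s.png'%n,cv2.resize(f['img'][a:b,c:d],None,fx=4,fy=4,interpolation=2))
"
```

```text
t: 11.0
position: [0.6237, -0.0618, 0.2258]
tool_rot: [0.58, -0.406, 0.406, -0.579]
ft_force: [0.6, -0.2, 0.3]
width: 0.398
t 11.0 p [ 0.6237 -0.0618  0.2258] jaw 19.99 down [-0.001 -0.001 -1.   ] F [ 0.65 -0.22  0.26] M [ 0.01 -0.09  0.04] w 34.0 q [-0.28  0.4   1.35 -0.    1.4  -0.62]
```

View pics/s_scene.png

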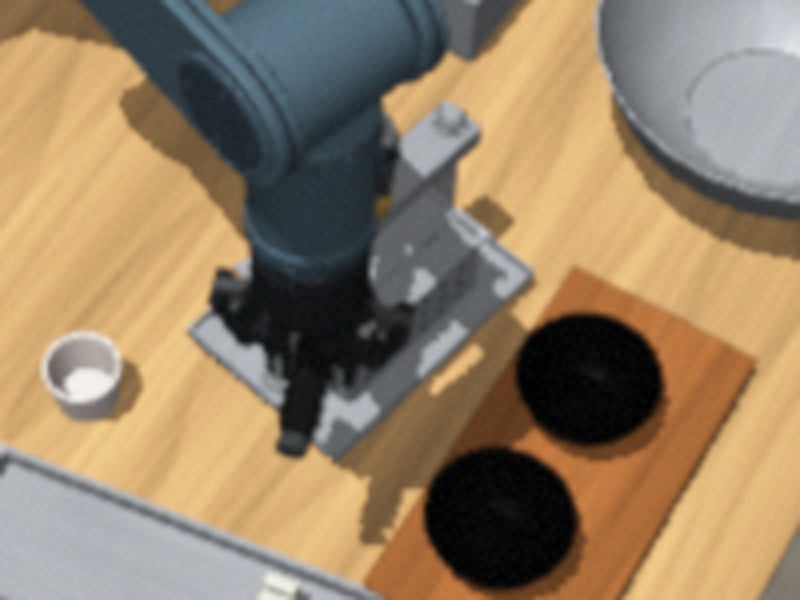

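View pics/s_top.png

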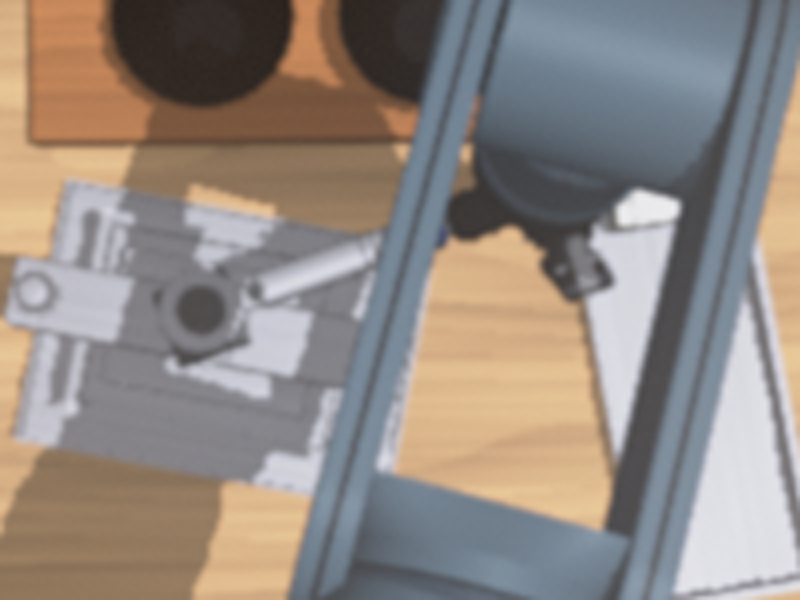

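```bash
cat >> h.py <<'E'
C=np.array([.5600,.1128])
def pull():
    st=info();d=st["position"][:2]-C;a=np.arctan2(d[1],d[0]);t=np.array([-np.sin(a),np.cos(a)])
    print("== yaw",np.degrees(a).round(2),"r",np.hypot(*d).round(4),"Ftan",(st["ft_force"][:2]@t).round(2),"Frad",(st["ft_force"][:2]@d/np.hypot(*d)).round(2))
E
python3 -m pendant '0 0.12 0 0 0 -3.3 34;0 0.25 0 0 0 -6.6 34';python3 -c "
from h import *
pull()"
python3 -m pendant '0 0.12 0 0 0 -3.3 34;0 0.25 0 0 0 -6.6 34';python3 -c "
from h import *
pull()"
```

```text
t: 11.3
position: [0.619, -0.0647, 0.2289]
tool_rot: [-0.571, 0.414, -0.418, 0.572]
ft_force: [1.5, 1.4, 1.1]
width: 0.4
t 11.3 p [ 0.619  -0.0647  0.2289] jaw 17.9 down [ 0.005 -0.003 -1.   ] F [1.46 1.43 1.13] M [ 0.22 -0.16  0.05] w 34.2 q [-0.28  0.39  1.36 -0.    1.39 -0.59]
== yaw -71.61 r 0.1871 Ftan 1.84 Frad -0.9
t: 11.5
position: [0.6134, -0.0663, 0.23]
tool_rot: [-0.563, 0.424, -0.429, 0.565]
ft_force: [3.5, 3.2, 2.2]
width: 0.398
t 11.5 p [ 0.6134 -0.0663  0.23  ] jaw 15.82 down [ 0.008 -0.002 -1.   ] F [3.47 3.21 2.16] M [ 0.57 -0.72  0.09] w 34.0 q [-0.29  0.37  1.37  0.    1.38 -0.56]
== yaw -73.39 r 0.1869 Ftan 4.24 Frad -2.09
```

```bash
python3 -m pendant '0 0.12 0 0 1 -3.3 34;0 0.25 0 0 2 -6.6 34';python3 -c "
from h import *
pull()"
python3 -m pendant '0 0.12 0 0 1 -3.3 34;0 0.25 0 0 2 -6.6 34';python3 -c "
from h import *
pull()"
python3 -m pendant '0 0.12 0 0 1 -3.3 34;0 0.25 0 0 2 -6.6 34';python3 -c "
from h import *
pull()"
```

```text
t: 11.7
position: [0.6092, -0.0674, 0.2295]
tool_rot: [-0.553, 0.432, -0.441, 0.559]
ft_force: [7.4, 5.3, 4.1]
width: 0.399
t 11.7 p [ 0.6092 -0.0674  0.2295] jaw 13.75 down [ 0.015 -0.001 -1.   ] F [7.41 5.28 4.11] M [ 0.83 -1.3   0.13] w 34.1 q [-0.29  0.36  1.39  0.    1.37 -0.53]
== yaw -74.73 r 0.1868 Ftan 8.54 Frad -3.14
t: 11.9
position: [0.6053, -0.0683, 0.2291]
tool_rot: [-0.543, 0.44, -0.453, 0.553]
ft_force: [8.0, 4.5, 3.7]
width: 0.4
t 11.9 p [ 0.6053 -0.0683  0.2291] jaw 11.69 down [ 0.022 -0.    -1.   ] F [7.96 4.55 3.74] M [ 0.79 -1.3   0.18] w 34.1 q [-0.3   0.35  1.41  0.01  1.36 -0.5 ]
== yaw -75.96 r 0.1867 Ftan 8.82 Frad -2.48
t: 12.1
position: [0.6015, -0.069, 0.2289]
tool_rot: [-0.533, 0.448, -0.464, 0.547]
ft_force: [8.1, 4.7, 4.7]
width: 0.399
t 12.1 p [ 0.6015 -0.069   0.2289] jaw 9.63 down [ 0.03  0.   -1.  ] F [8.06 4.75 4.67] M [ 0.7  -1.33  0.15] w 34.0 q [-0.3   0.34  1.43  0.01  1.35 -0.47]
== yaw -77.14 r 0.1865 Ftan 8.91 Frad -2.83
```

```bash
cat >> h.py <<'E'
def nxt(step,r=.187,z=.228):
    pull();st=state();d=st["position"][:2]-C;a=np.arctan2(d[1],d[0])-np.radians(step)
    go([C[0]+r*np.cos(a),C[1]+r*np.sin(a),z],np.degrees(a)+90+1.2,st)
E
python3 -c "
from h import *
nxt(3)"
```

```text
t 12.1 p [ 0.6015 -0.069   0.2289] jaw 9.63 down [ 0.03  0.   -1.  ] F [8.06 4.75 4.67] M [ 0.7  -1.33  0.15] w 34.0 q [-0.3   0.34  1.43  0.01  1.35 -0.47]
== yaw -77.14 r 0.1865 Ftan 8.91 Frad -2.83
row [-0.212 -0.18   0.038] [ 0.8  0.6 -9.8]
```

```bash
python3 -m pendant '-0.2 -0.08 0.04 0.4 0.6 -5 34;-0.2 0 0.04 0.8 0.6 -9.8 34';python3 -c "
from h import *
nxt(3)"
```

```text
t: 12.3
position: [0.595, -0.0708, 0.2297]
tool_rot: [-0.538, 0.454, -0.458, 0.543]
ft_force: [7.8, 5.0, 3.5]
width: 0.398
t 12.3 p [ 0.595  -0.0708  0.2297] jaw 9.61 down [ 0.009  0.002 -1.   ] F [7.81 4.98 3.47] M [ 0.72 -1.47  0.15] w 34.0 q [-0.31  0.34  1.42  0.    1.37 -0.48]
== yaw -79.21 r 0.1869 Ftan 8.61 Frad -3.43
row [-0.065  0.077 -0.001] [ 0.   1.7 -9.8]
```

```bash
python3 -m pendant '-0.1 0.15 0 0 1 -5 34;-0.15 0.3 0 0 1.7 -9.8 34';python3 -c "
from h import *
nxt(3)"
python3 -m pendant '-0.1 0.15 0 0 1 -5 34;-0.15 0.3 0 0 1.7 -9.8 34';python3 -c "
from h import *
nxt(3)"
```

```text
t: 12.5
position: [0.5883, -0.0719, 0.2298]
tool_rot: [0.531, -0.469, 0.467, -0.529]
ft_force: [9.8, 5.0, 3.9]
width: 0.405
t 12.5 p [ 0.5883 -0.0719  0.2298] jaw 7.14 down [-0.004 -0.001 -1.   ] F [9.83 5.02 3.85] M [ 0.66 -1.57  0.2 ] w 34.6 q [-0.31  0.34  1.43 -0.    1.38 -0.43]
== yaw -81.27 r 0.1868 Ftan 10.48 Frad -3.47
row [0.027 0.027 0.004] [ 0.2  1.8 -9.8]
t: 12.7
position: [0.5818, -0.0726, 0.23]
tool_rot: [0.524, -0.483, 0.476, -0.515]
ft_force: [10.2, 3.3, 3.9]
width: 0.399
t 12.7 p [ 0.5818 -0.0726  0.23  ] jaw 4.67 down [-0.016 -0.003 -1.   ] F [10.24  3.29  3.92] M [ 0.63 -1.63  0.14] w 34.1 q [-0.31  0.33  1.43 -0.01  1.39 -0.39]
== yaw -83.28 r 0.1867 Ftan 10.56 Frad -2.07
row [ 0.114 -0.031  0.012] [ 0.4  2.2 -9.7]
```

```bash
python3 -m pendant '0.05 0.1 0 0 1 -5 34;0.05 0.2 0 0.3 2 -9.7 34';python3 -c "
from h import *
nxt(3)"
python3 -m pendant '0 0.15 0 0 1 -5 34;0 0.3 0 0.3 2 -9.7 34';python3 -c "
from h import *
nxt(3)"
```

```text
t: 12.9
position: [0.5754, -0.0734, 0.2301]
tool_rot: [0.513, -0.486, 0.487, -0.512]
ft_force: [9.9, 3.8, 3.8]
width: 0.403
t 12.9 p [ 0.5754 -0.0734  0.2301] jaw 3.01 down [ 0.001 -0.002 -1.   ] F [9.94 3.8  3.77] M [ 0.65 -1.69  0.17] w 34.4 q [-0.32  0.31  1.46 -0.    1.36 -0.37]
== yaw -85.28 r 0.1868 Ftan 10.22 Frad -2.97
row [-0.003  0.012  0.018] [ 0.2  2.1 -9.8]
t: 13.1
position: [0.5689, -0.0737, 0.2299]
tool_rot: [-0.5, 0.495, -0.501, 0.504]
ft_force: [10.1, 4.9, 2.9]
width: 0.395
t 13.1 p [ 0.5689 -0.0737  0.2299] jaw 0.53 down [ 0.01  -0.002 -1.   ] F [10.05  4.87  2.89] M [ 0.77 -1.68  0.17] w 33.7 q [-0.32  0.3   1.49  0.    1.35 -0.33]
== yaw -87.26 r 0.1867 Ftan 10.27 Frad -4.38
row [-0.069 -0.051  0.016] [ 0.4  1.8 -9.8]
```

```bash
python3 -m pendant '-0.05 0.1 0 0 1 -5 34;-0.07 0.2 0 0.3 2 -9.7 34';python3 -c "
from h import *
nxt(3)"
python3 -m pendant '-0.05 0.12 0 0 1 -5 34;-0.05 0.25 0 0.3 2 -9.7 34';python3 -c "
from h import *
nxt(3)"
```

```text
t: 13.3
position: [0.5627, -0.074, 0.2299]
tool_rot: [0.493, -0.502, 0.508, -0.497]
ft_force: [10.2, 3.5, 2.0]
width: 0.394
t 13.3 p [ 0.5627 -0.074   0.2299] jaw -1.14 down [ 0.01  -0.002 -1.   ] F [10.23  3.49  1.99] M [ 0.56 -1.71  0.19] w 33.7 q [-0.33  0.28  1.5   0.    1.34 -0.31]
== yaw -89.17 r 0.1868 Ftan 10.28 Frad -3.34
row [-0.069 -0.021  0.016] [ 0.3  1.8 -9.8]
t: 13.5
position: [0.5567, -0.074, 0.2299]
tool_rot: [0.483, -0.51, 0.517, -0.488]
ft_force: [10.3, 4.0, 3.2]
width: 0.399
t 13.5 p [ 0.5567 -0.074   0.2299] jaw -3.21 down [ 0.013 -0.003 -1.   ] F [10.29  3.98  3.18] M [ 0.61 -1.85  0.2 ] w 34.0 q [-0.33  0.27  1.52  0.    1.34 -0.28]
== yaw -91.01 r 0.1868 Ftan 10.22 Frad -4.16
row [-0.091 -0.051  0.013] [ 0.3  1.7 -9.8]
```

```bash
python3 -c "
from h import *
import cv2
o=[]
for n,(a,b,c,d) in(('scene',(190,265,290,390)),('top',(190,265,260,360))):
  f=grab_frame(n);o.append(cv2.resize(f['img'][a:b,c:d],None,fx=7,fy=7,interpolation=2))
cv2.imwrite('pics/p1_t.png',o[1]);cv2.imwrite('pics/p1_s.png',o[0])
"
```

```text
(no output)
```

View pics/p1_t.png

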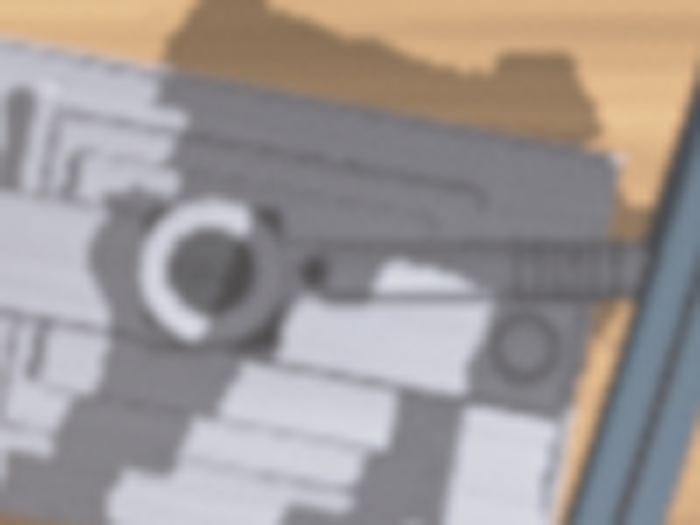

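View pics/p1_s.png

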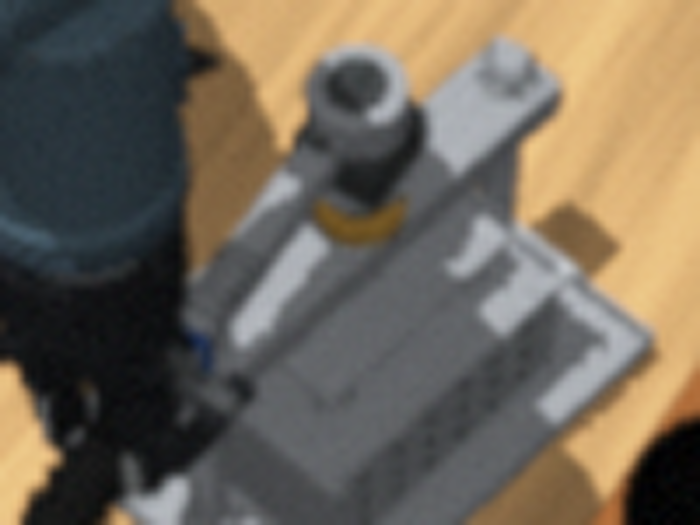

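Top view: the handle, the pivot dot (313,270) and the head (212,268) are in line and square with the socket block. So it hasn't clicked yet and I'll keep pulling.

```bash
python3 -m pendant '-0.05 0.1 0 0 1 -5 34;-0.1 0.2 0 0.3 1.7 -9.7 34';python3 -c "
from h import *
nxt(3)"
python3 -m pendant '-0.05 0.12 0 0 1 -5 34;-0.1 0.25 0 0.3 1.7 -9.7 34';python3 -c "
from h import *
nxt(3)"
python3 -m pendant '-0.05 0.12 0 0 1 -5 34;-0.1 0.25 0 0.3 1.7 -9.7 34';python3 -c "
from h import *
nxt(3)"
```

```text
t: 13.8
position: [0.5501, -0.0738, 0.23]
tool_rot: [0.477, -0.518, 0.523, -0.48]
ft_force: [11.0, 2.8, 3.8]
width: 0.398
t 13.8 p [ 0.5501 -0.0738  0.23  ] jaw -4.87 down [ 0.008 -0.002 -1.   ] F [10.95  2.82  3.78] M [ 0.53 -1.92  0.2 ] w 34.0 q [-0.33  0.26  1.53  0.    1.34 -0.25]
== yaw -93.03 r 0.1869 Ftan 10.79 Frad -3.39
row [-0.056 -0.005  0.012] [ 0.2  2.  -9.8]
t: 14.0
position: [0.5443, -0.0733, 0.2304]
tool_rot: [0.468, -0.528, 0.531, -0.47]
ft_force: [11.4, 3.3, 3.2]
width: 0.394
t 14.0 p [ 0.5443 -0.0733  0.2304] jaw -6.95 down [ 0.004 -0.002 -1.   ] F [11.41  3.32  3.17] M [ 0.57 -1.93  0.23] w 33.6 q [-0.34  0.26  1.54 -0.    1.34 -0.22]
== yaw -94.82 r 0.1868 Ftan 11.09 Frad -4.27
row [-0.031 -0.041  0.008] [ 0.3  2.3 -9.8]
t: 14.2
position: [0.5385, -0.0727, 0.2307]
tool_rot: [0.459, -0.537, 0.538, -0.459]
ft_force: [11.9, 3.1, 2.2]
width: 0.394
t 14.2 p [ 0.5385 -0.0727  0.2307] jaw -9.04 down [ 0.001 -0.001 -1.   ] F [11.87  3.14  2.23] M [ 0.38 -1.96  0.15] w 33.6 q [-0.34  0.25  1.55 -0.    1.34 -0.18]
== yaw -96.6 r 0.1867 Ftan 11.43 Frad -4.48
row [-0.006 -0.079  0.004] [ 0.4  2.7 -9.8]
```

Force is rising and nearing 12.7 N, so I'll continue.

```bash
python3 -m pendant '0 0.1 0 0 1 -5 34;0 0.2 0 0.3 2 -9.7 34';python3 -c "
from h import *
nxt(3)"
python3 -m pendant '0 0.1 0 0 1 -5 34;0 0.2 0 0.3 2 -9.7 34';python3 -c "
from h import *
nxt(3)"
```

```text
t: 14.4
position: [0.5327, -0.0719, 0.2306]
tool_rot: [0.449, -0.541, 0.548, -0.454]
ft_force: [11.0, 1.2, 2.6]
width: 0.397
t 14.4 p [ 0.5327 -0.0719  0.2306] jaw -10.72 down [ 0.011 -0.002 -1.   ] F [10.96  1.19  2.55] M [ 0.23 -1.77  0.14] w 33.9 q [-0.34  0.23  1.58  0.    1.33 -0.16]
== yaw -98.41 r 0.1868 Ftan 10.67 Frad -2.78
row [-0.08  -0.064 -0.   ] [ 0.4  2.5 -9.8]
t: 14.6
position: [0.5266, -0.071, 0.2303]
tool_rot: [0.438, -0.546, 0.557, -0.448]
ft_force: [9.6, 2.0, 1.8]
width: 0.399
t 14.6 p [ 0.5266 -0.071   0.2303] jaw -12.4 down [ 0.02  -0.004 -1.   ] F [9.6  2.01 1.83] M [ 0.17 -1.65  0.13] w 34.0 q [-0.35  0.21  1.6   0.    1.31 -0.13]
== yaw -100.29 r 0.1869 Ftan 9.09 Frad -3.69
row [-0.149 -0.038 -0.006] [ 0.3  2.1 -9.8]
```

```bash
python3 -m pendant '0 0.1 0 0 1 -5 34;0 0.2 0 0.3 2 -9.7 34';python3 -c "
from h import *
nxt(3)"
```

```text
t: 14.8
position: [0.5202, -0.0699, 0.2299]
tool_rot: [0.428, -0.55, 0.565, -0.442]
ft_force: [9.7, 0.6, 2.3]
width: 0.397
t 14.8 p [ 0.5202 -0.0699  0.2299] jaw -14.09 down [ 0.029 -0.005 -1.   ] F [9.74 0.61 2.26] M [ 0.21 -1.47  0.17] w 33.9 q [-0.35  0.2   1.62  0.01  1.3  -0.11]
== yaw -102.29 r 0.1869 Ftan 9.38 Frad -2.67
row [-0.211 -0.    -0.015] [ 0.1  1.6 -9.8]
```

Force has fallen from 11.4 to about 9 N. I'll check the fold.

```bash
python3 -c "
from h import *
import cv2
f=grab_frame('top');cv2.imwrite('pics/p2_t.png',cv2.resize(f['img'][190:265,260:360],None,fx=8,fy=8,interpolation=2))
pull()
"
```

```text
t 14.85 p [ 0.5193 -0.0697  0.2296] jaw -14.13 down [ 0.028 -0.005 -1.   ] F [7.98 0.53 1.87] M [ 0.11 -1.42  0.11] w 34.0 q [-0.35  0.19  1.62  0.    1.3  -0.1 ]
== yaw -102.57 r 0.187 Ftan 7.67 Frad -2.25
```

View pics/p2_t.png

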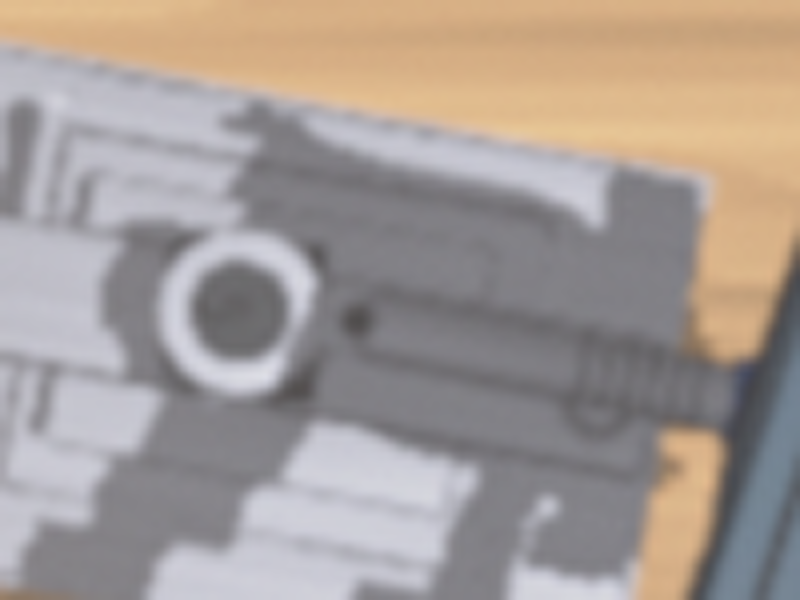

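The pivot is clearly bent: head to pivot slopes about 5°, the handle about 11°, so the fold is about 0.11 rad. I'll take a little more to be unmistakable, staying well short of the 0.26 stop.

```bash
python3 -m pendant '-0.1 0.1 0 0 1 -5 34;-0.2 0.2 0 0.2 1.6 -9.5 34';python3 -c "
from h import *
pull()"
```

```text
t: 15.05
position: [0.5129, -0.0683, 0.2296]
tool_rot: [0.424, -0.562, 0.566, -0.429]
ft_force: [8.9, 1.3, 3.7]
width: 0.398
t 15.05 p [ 0.5129 -0.0683  0.2296] jaw -15.82 down [ 0.009  0.001 -1.   ] F [8.87 1.33 3.74] M [ 0.14 -1.5   0.1 ] w 34.0 q [-0.35  0.2   1.62  0.    1.32 -0.08]
== yaw -104.57 r 0.1871 Ftan 8.25 Frad -3.52
```

```bash
python3 -m pendant '0 -0.2 0 0 0 5 34;0 -0.35 0 0 0 10 34;0 -0.5 0 0 0 15 34;0 -0.6 0 0 0 19 36;0 -0.6 0 0 0 19 38';python3 -c "
from h import *
pull()"
```

```text
t: 15.55
position: [0.5349, -0.073, 0.231]
tool_rot: [0.445, -0.542, 0.549, -0.455]
ft_force: [10.5, 5.2, -0.2]
width: 0.446
t 15.55 p [ 0.5349 -0.073   0.231 ] jaw -11.02 down [ 0.017  0.001 -1.   ] F [10.54  5.19 -0.16] M [ 0.75 -1.77  0.25] w 38.1 q [-0.35  0.23  1.57  0.01  1.32 -0.16]
== yaw -97.7 r 0.1875 Ftan 9.75 Frad -6.56
```

```bash
python3 -m pendant '0.05 -0.05 0 0 0 2 42;0.1 -0.1 0 0 0 4 46;0.1 -0.1 0 0 0 6 50;0.1 -0.1 0 0 0 6 50';python3 -c "
from h import *
import cv2
pull()
f=grab_frame('top');cv2.imwrite('pics/p3_t.png',cv2.resize(f['img'][180:270,260:380],None,fx=6,fy=6,interpolation=2))
"
```

```text
t: 15.95
position: [0.5402, -0.0744, 0.2308]
tool_rot: [0.446, -0.536, 0.55, -0.461]
ft_force: [0.7, 0.3, -0.6]
width: 0.583
t 15.95 p [ 0.5402 -0.0744  0.2308] jaw -10.27 down [ 0.03  -0.001 -1.   ] F [ 0.69  0.25 -0.61] M [ 0.02 -0.07 -0.01] w 49.8 q [-0.35  0.23  1.57  0.01  1.31 -0.17]
== yaw -96.03 r 0.1883 Ftan 0.66 Frad -0.33
```

View pics/p3_t.png

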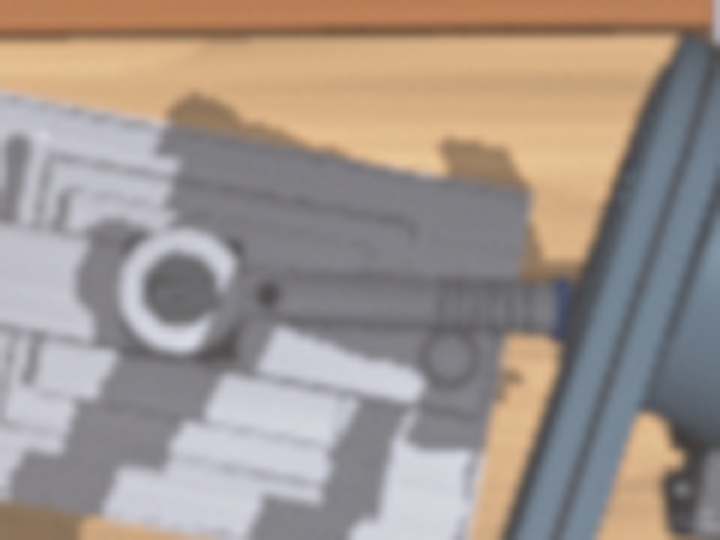

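```bash
python3 -m pendant '0 0 0 0 -30 0 50;0 0 0 0 -60 0 50;0 0 0 0 -90 0 50;0 0 0 0 -90 0 50';python3 - <<'E'
from h import *
import cv2
T=grab_frame("top")
p=lambda u,v:(260+u/6-.4,180+v/6-.4)
h=atz(T,p(180,292),.268);b=atz(T,p(563,310),.250);v=b-h
y=np.degrees(np.arctan2(v[1],v[0]));print(h,b,np.hypot(*v[:2]),y)
v2=b[:2]-C;y2=np.degrees(np.arctan2(v2[1],v2[0]));print(y2)
yy=np.radians((y+y2)/2);g=C+.055*np.array([np.cos(yy),np.sin(yy)])
print(g,np.degrees(yy));info();go([*g,.315],np.degrees(yy)+90)
cv2.imwrite('pics/p4_t.png',cv2.resize(T['img'][170:290,260:420],None,fx=5,fy=5,interpolation=2))
E
```

```text
t: 16.4
position: [0.5389, -0.0751, 0.3254]
tool_rot: [0.444, -0.533, 0.552, -0.462]
ft_force: [0.1, 0.1, 0.1]
width: 0.585
[0.55897278 0.11045805 0.268     ] [ 0.55302601 -0.02188596  0.25      ] 0.13247755012223972 -92.5728098019693
-92.96410736071368
[0.5573435  0.05786419] -92.76845858134149
t 16.45 p [ 0.5381 -0.0748  0.3229] jaw -10.29 down [ 0.033 -0.003 -0.999] F [ 0.86  0.43 -0.98] M [ 0.01  0.03 -0.01] w 49.9 q [-0.35  0.18  1.42  0.01  1.51 -0.17]
row [-0.24  -0.94  -0.005] [-133.9    8.2   -5. ]
```

View pics/p4_t.png

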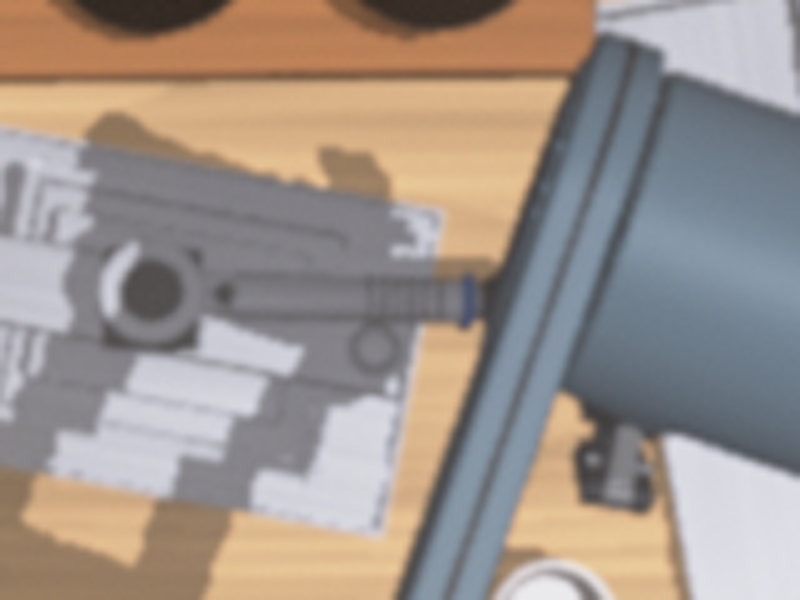

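```bash
python3 -m pendant '-0.12 -0.4 0 -40 4 -1 60;-0.24 -0.94 0 -85 8 -3 60;-0.24 -0.94 0 -134 8 -5 60;-0.24 -0.94 0 -134 8 -5 60;-0.24 -0.94 0 -134 8 -5 60';python3 -c "
from h import *
info();go([.5573,.0579,.234],-2.8)"
```

```text
t: 16.95
position: [0.5566, 0.0589, 0.3136]
tool_rot: [-0.489, 0.512, -0.511, 0.488]
ft_force: [-0.5, -0.4, 0.3]
width: 0.702
t 16.95 p [0.5566 0.0589 0.3136] jaw -2.62 down [-0.003  0.    -1.   ] F [-0.46 -0.44  0.25] M [ 0.03  0.04 -0.02] w 60.0 q [-0.09  0.24  1.36 -0.    1.54 -0.05]
row [ 0.021  0.023 -0.   ] [ 1.  79.6  1. ]
```

```bash
python3 -m pendant '0.02 0.02 0 1 20 1 60;0.02 0.02 0 1 50 1 60;0.02 0.02 0 1 72 1 60;0.02 0.02 0 1 79.6 1 60;0.02 0.02 0 1 79.6 1 50';python3 -c "
from h import *
import cv2
info()
f=grab_frame('top');cv2.imwrite('pics/p5_t.png',cv2.resize(f['img'][170:290,260:420],None,fx=5,fy=5,interpolation=2))
f=grab_frame('scene');cv2.imwrite('pics/p5_s.png',cv2.resize(f['img'][160:290,270:430],None,fx=5,fy=4.6,interpolation=2))"
```

```text
t: 17.45
position: [0.5564, 0.0567, 0.2326]
tool_rot: [-0.488, 0.513, -0.512, 0.486]
ft_force: [0.3, 0.5, 1.1]
width: 0.585
t 17.45 p [0.5564 0.0567 0.2326] jaw -2.88 down [-0.003  0.    -1.   ] F [0.26 0.53 1.14] M [0.01 0.   0.03] w 50.0 q [-0.1   0.28  1.51 -0.    1.36 -0.05]
```

View pics/p5_s.png

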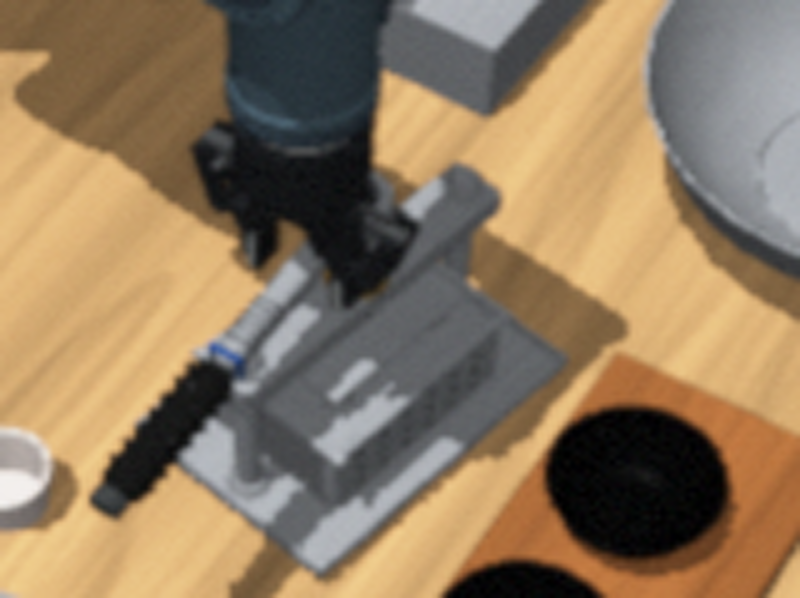

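View pics/p5_t.png

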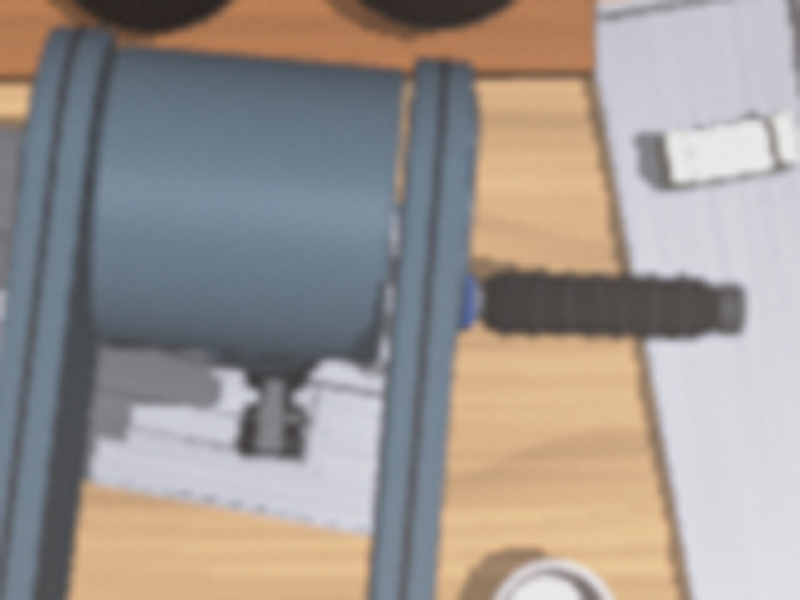

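```bash
python3 - <<'E'
from h import *
import cv2
S,T=both()
P=tri([ray(S,(292,268.3)),ray(T,(406.2,231.2))]);print(P,np.hypot(*(P[:2]-C)),proj(S,P),proj(T,P))
a=spot_point(S,"wrench_grip");b=spot_point(T,"wrench_grip");print(a[0],b[0],tri([ray(S,a[0]["pixel"]),ray(T,b[0]["pixel"])]))
E
python3 -m pendant '0 0 0 0 0 0 10;0 0 0 0 0 0 10;0 0 0 0 0 0 10;0 0 0 0 0 0 10;0 0 0 0 0 0 10';python3 -c "
from h import *
info()"
```

```text
[ 0.55400724 -0.13285426  0.24241102] 0.2457273451223508 [291.43342952 268.34041594] [405.73851671 230.63953426]
{'pixel': [303.8, 253.7], 'conf': 0.68} {'pixel': [379.3, 232.0], 'conf': 0.91} [ 0.55341513 -0.07621036  0.237628  ]
t: 18.25
position: [0.5578, 0.0577, 0.2358]
tool_rot: [0.487, -0.511, 0.513, -0.488]
ft_force: [-2.3, -1.3, 6.4]
width: 0.204
t 18.25 p [0.5578 0.0577 0.2358] jaw -2.76 down [ 0.002 -0.    -1.   ] F [-2.27 -1.28  6.41] M [0.03 0.56 0.38] w 17.4 q [-0.1   0.27  1.5  -0.    1.36 -0.05]
```

```bash
python3 -m pendant '0 0 -0.2 0 -2 0 10;0 0 -0.44 0 -4 0 10;0 0 -0.44 0 -6 0 10';python3 -c "
from h import *
info()"
```

```text
t: 18.55
position: [0.5573, 0.0587, 0.2406]
tool_rot: [0.504, -0.496, 0.527, -0.472]
ft_force: [1.1, 1.3, -8.3]
width: 0.198
t 18.55 p [0.5573 0.0587 0.2406] jaw -2.69 down [-0.003 -0.063 -0.998] F [ 1.14  1.28 -8.3 ] M [ 0.16 -0.16 -0.07] w 16.9 q [-0.05  0.28  1.49 -0.06  1.38  0.01]
```

```bash
python3 -m pendant '0 0 0 0.3 -5 0 10;0 0 0 0.6 -10 0 10;0 0 0 0.9 -15 0 10;0 0 0 1.3 -20 0 10';python3 -c "
from h import *
info()"
python3 -m pendant '0 0 0 0.3 -5 0 10;0 0 0 0.6 -10 0 10;0 0 0 1.2 -20 0 10;0 0 0 2.4 -40 0 10;0 0 0 3.6 -60 0 10;0 0 0 3.6 -60 0 10';python3 - <<'E'
from h import *
import cv2
info()
S,T=both()
for n,f in(("s",S),("t",T)):
  cv2.imwrite(f'pics/p6_{n}.png',cv2.resize(f['img'][140:290,250:450],None,fx=4,fy=4,interpolation=2))
E
```

```text
t: 18.95
position: [0.557, 0.0584, 0.261]
tool_rot: [0.504, -0.496, 0.527, -0.472]
ft_force: [-0.2, 0.0, -5.7]
width: 0.201
t 18.95 p [0.557  0.0584 0.261 ] jaw -2.72 down [-0.003 -0.063 -0.998] F [-0.25  0.03 -5.68] M [ 0.09 -0.03 -0.03] w 17.1 q [-0.05  0.27  1.45 -0.06  1.42  0.  ]
t: 19.55
position: [0.5586, 0.0584, 0.325]
tool_rot: [0.502, -0.494, 0.529, -0.473]
ft_force: [1.0, 0.4, -4.9]
width: 0.196
t 19.55 p [0.5586 0.0584 0.325 ] jaw -2.71 down [ 0.004 -0.063 -0.998] F [ 1.01  0.38 -4.88] M [ 0.07 -0.05 -0.05] w 16.7 q [-0.05  0.24  1.34 -0.06  1.56 -0.01]
```

View pics/p6_s.png

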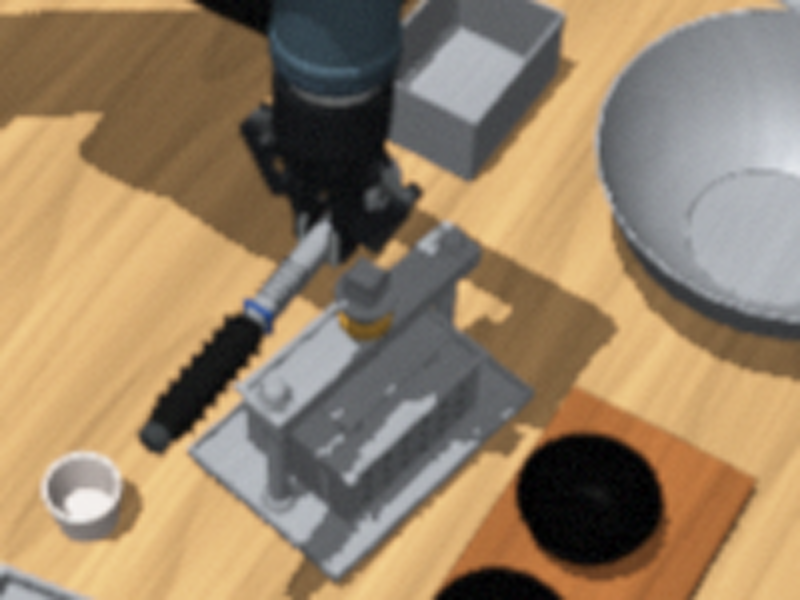

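View pics/p6_t.png

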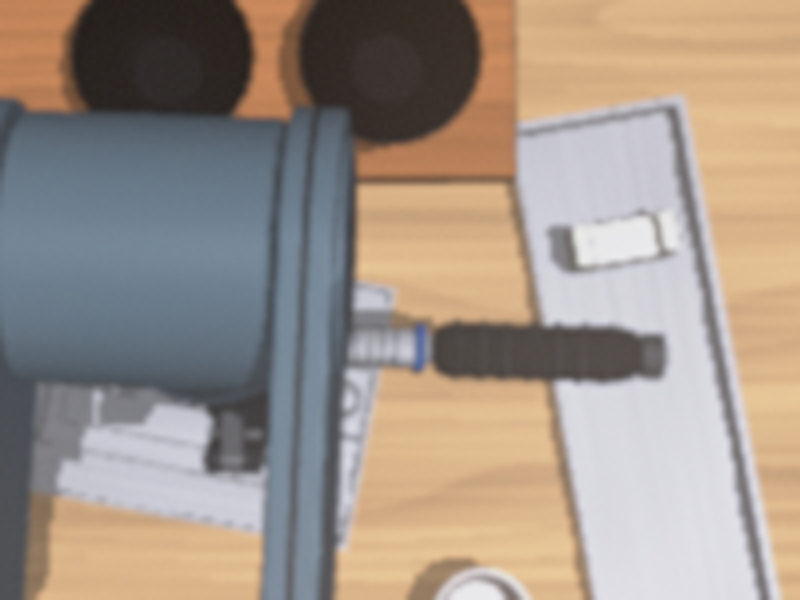

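Run:
```python
from h import *
S,T=both()
cap=tri([ray(S,(288.9,248.9)),ray(T,(412.6,228.4))]);rg=tri([ray(S,(314.4,217.9)),ray(T,(354.9,226.1))])
v=cap-rg;print(cap,rg,"len",np.linalg.norm(v),"pitch",np.degrees(np.arcsin(v[2]/np.linalg.norm(v))),"yaw",np.degrees(np.arctan2(v[1],v[0])))
st=state();M=R.from_quat(st["tool_rot"]).as_matrix();g=st["position"]-M[:,1]*grasp_offset;print("grasp",g,"pitch from grasp",np.degrees(np.arctan2(cap[2]-g[2]+.0026,np.hypot(*(cap-g)[:2]))))
w=cap-g;print(np.degrees(np.arctan2(w[1],w[0])),np.hypot(*w[:2]))
```

```text
[ 0.55177592 -0.13040552  0.33965925] [ 0.55645617 -0.01961957  0.34494486] len 0.11101066792610048 pitch -2.7290851695859004 yaw -92.41906775602938
grasp [0.55655813 0.0597182  0.33856168] pitch from grasp 1.1138096828733035
-91.44086399339164 0.19018385850682054
```

```bash
cat >> h.py <<'E'
def go2(g,jaw,pitch):
    st=state();M=R.from_quat(st["tool_rot"]);c,s=np.cos(np.radians(jaw)),np.sin(np.radians(jaw))
    z=np.array([c,s,0]);y=np.array([0,0,-1.]);x=np.cross(y,z)
    G=R.from_matrix(np.c_[x,y,z])*R.from_rotvec([0,0,-pitch],degrees=True)
    p=np.array(g)+G.as_matrix()[:,1]*grasp_offset
    print("row",((M.inv()*G).as_rotvec(degrees=True)/8).round(3),(M.inv().apply(p-st["position"])*1000).round(1),"tcp",p.round(4))
    # midpoint
E
python3 -c "
from h import *
go2([.5125,-.1898,.30],99.1,3.6)
go2([.535,-.06,.32],48,3.6)"
```

```text
row [  0.811 -12.701  -0.016] [247.   54.2 -30.9] tcp [ 0.5137 -0.1896  0.2813]
row [ 0.414 -6.326 -0.008] [118.8  26.1 -14.9] tcp [ 0.5359 -0.0608  0.3013]
```

```bash
python3 -m pendant '0.06 -1 0 20 4 -2 10;0.13 -2 0 39 8 -5 10;0.19 -3 0 58 12 -7 10;0.25 -4 0 78 17 -10 10;0.32 -5 0 97 21 -12 10;0.38 -6 0 117 26 -15 10;0.45 -7 0 136 30 -17 10;0.51 -8 0 156 34 -20 10';python3 -c "
from h import *
info();go2([.5125,-.1898,.30],99.1,3.6)"
```

```text
t: 20.55
position: [0.528, -0.0986, 0.2942]
tool_rot: [0.691, -0.152, 0.192, -0.68]
ft_force: [-0.5, 0.7, -6.1]
width: 0.201
t 20.55 p [ 0.528  -0.0986  0.2942] jaw 61.75 down [ 0.051 -0.028 -0.998] F [-0.47  0.71 -6.07] M [-0.01  0.04 -0.07] w 17.1 q [-0.39  0.16  1.5  -0.01  1.42 -1.46]
row [ 0.287 -4.659 -0.031] [ 29.6  14.7 -87. ] tcp [ 0.5137 -0.1896  0.2813]
```

```bash
python3 -m pendant '0.06 -1 0 6 3 -18 10;0.12 -2 0 12 6 -36 10;0.18 -3 0 18 9 -54 10;0.25 -4 0 25 12 -73 10;0.29 -4.66 -0.03 29.6 14.7 -87 10;0.29 -4.66 -0.03 29.6 14.7 -87 10;0.29 -4.66 -0.03 29.6 14.7 -87 10';python3 -c "
from h import *
import cv2
info();go2([.5125,-.1898,.12],99.1,3.6)
for n,f in zip('st',both()):
  cv2.imwrite(f'pics/p7_{n}.png',cv2.resize(f['img'][150:330,220:460],None,fx=3.3,fy=3.3,interpolation=2))"
```

```text
t: 21.25
position: [0.513, -0.1893, 0.2802]
tool_rot: [-0.702, -0.077, 0.034, 0.707]
ft_force: [-0.4, -0.4, -5.9]
width: 0.194
t 21.25 p [ 0.513  -0.1893  0.2802] jaw 98.95 down [ 0.06   0.012 -0.998] F [-0.36 -0.45 -5.86] M [ 0.02  0.04 -0.02] w 16.5 q [-0.59  0.19  1.5   0.04  1.4  -2.32]
row [-0.017 -0.02  -0.012] [-10.3 178.6  -0.8] tcp [ 0.5137 -0.1896  0.1013]
```

View pics/p7_s.png

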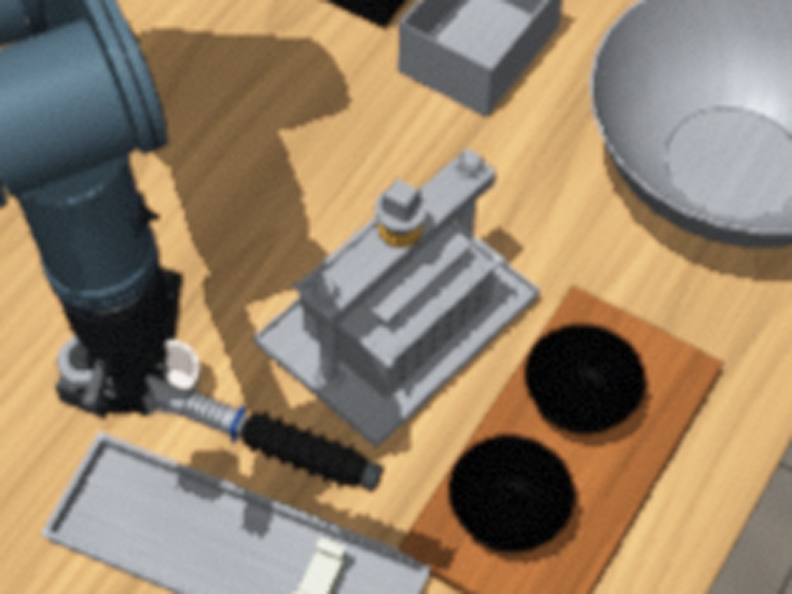

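View pics/p7_t.png

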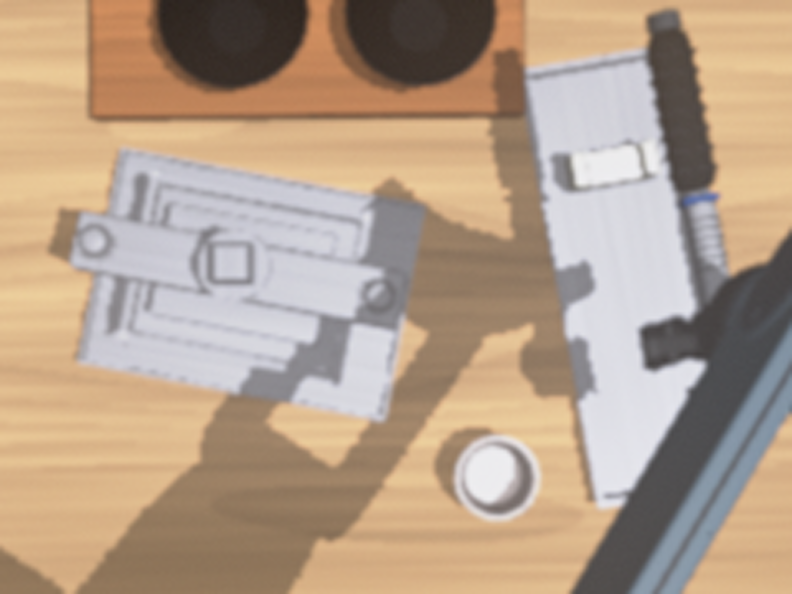

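Run:
```python
from h import *
S,T=both()
cap=tri([ray(S,(332.4,293.6)),ray(T,(420.9,155.7))]);rg=tri([ray(S,(291.5,278.1)),ray(T,(431.8,209.7))])
v=cap-rg;print(cap,rg,"len",np.linalg.norm(v),"pitch",np.degrees(np.arcsin(v[2]/np.linalg.norm(v))),"yaw",np.degrees(np.arctan2(v[1],v[0])))
st=state();M=R.from_quat(st["tool_rot"]).as_matrix();g=st["position"]-M[:,1]*grasp_offset;w=cap-g;print(g,np.degrees(np.arctan2(w[1],w[0])),np.hypot(*w[:2]),"dz",w[2])
go2([.5125,-.1898,.12],99.1,3.6)
```

```text
[ 0.70134974 -0.15836691  0.297098  ] [ 0.59114014 -0.17780577  0.29796414] len 0.11191414178634158 pitch -0.44343505063062433 yaw 10.00299011570273
[ 0.51253365 -0.18890445  0.29994361] 9.18699160195502 0.19126958775175268 dz -0.0028456129929595453
row [-0.006  0.002 -0.001] [-11.5 179.6  -1. ] tcp [ 0.5137 -0.1896  0.1013]
```

```bash
python3 -m pendant '0 0 0 -3 45 0 10;0 0 0 -6 90 0 10;0 0 0 -9 135 -1 10;0 0 0 -11 165 -1 10;0 0 0 -11.5 180 -1 10;0 0 0 -11.5 180 -1 10';python3 -c "
from h import *
info();go2([.5125,-.1898,.06],99.1,3.6);go2([.5125,-.1898,.05],99.1,3.6)"
```

```text
t: 22.05
position: [0.5122, -0.1879, 0.0984]
tool_rot: [-0.701, -0.077, 0.036, 0.708]
ft_force: [-0.4, 0.2, -5.5]
width: 0.201
t 22.05 p [ 0.5122 -0.1879  0.0984] jaw 99.14 down [ 0.057  0.014 -0.998] F [-0.39  0.24 -5.46] M [ 0.03  0.05 -0.01] w 17.2 q [-0.58  0.35  1.76  0.05  0.99 -2.34]
row [-0.033  0.004 -0.029] [-2.2 57.1 -2.2] tcp [ 0.5137 -0.1896  0.0413]
row [-0.033  0.004 -0.029] [-2.8 67.  -2.3] tcp [ 0.5137 -0.1896  0.0313]
```

```bash
python3 -m pendant '0 0 0 -1 20 -1 10;0 0 0 -2 40 -2 10;0 0 0 -2 50 -2 10;0 0 0 -2.2 57 -2.2 10';python3 -c "
from h import *
import cv2
info();go2([.5125,-.1898,.05],99.1,3.6)
for n,f in zip('st',both()):
  cv2.imwrite(f'pics/p8_{n}.png',cv2.resize(f['img'][150:350,220:460],None,fx=3.3,fy=3,interpolation=2))"
```

```text
t: 22.45
position: [0.5144, -0.1896, 0.0418]
tool_rot: [-0.701, -0.077, 0.035, 0.708]
ft_force: [-0.8, 0.1, -5.4]
width: 0.197
t 22.45 p [ 0.5144 -0.1896  0.0418] jaw 99.16 down [ 0.058  0.013 -0.998] F [-0.8   0.05 -5.43] M [-0.01 -0.01 -0.03] w 16.9 q [-0.59  0.43  1.81  0.06  0.86 -2.35]
row [-0.028  0.006 -0.023] [-1.3 10.4  0.1] tcp [ 0.5137 -0.1896  0.0313]
```

View pics/p8_s.png

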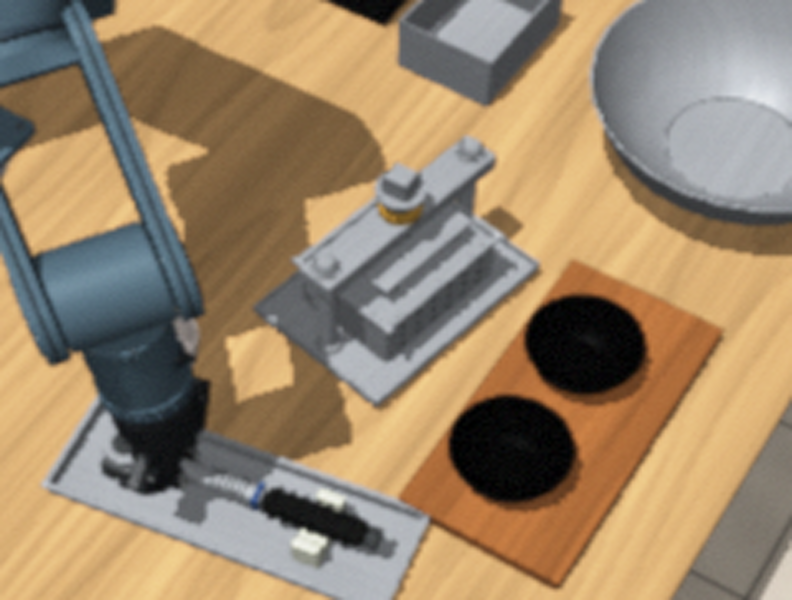

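View pics/p8_t.png

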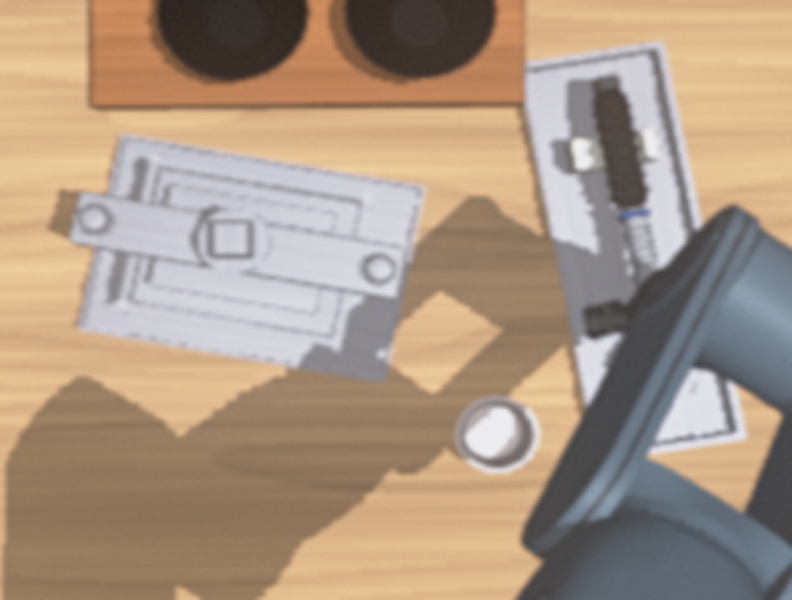

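The grip sits between the cheeks in both views (top crop (620,150), scene crop (315,515)). I'll lower until contact.

```bash
python3 -m pendant '0 0 0 -0.3 3 0 10;0 0 0 -0.6 6 0 10;0 0 0 -0.9 8 0 10;0 0 0 -0.9 8 0 10';python3 -c "
from h import *
info()"
```

```text
t: 22.95
position: [0.5134, -0.1895, 0.0334]
tool_rot: [-0.701, -0.077, 0.036, 0.708]
ft_force: [-0.5, 0.0, -6.2]
width: 0.201
t 22.95 p [ 0.5134 -0.1895  0.0334] jaw 99.15 down [ 0.057  0.014 -0.998] F [-0.45  0.04 -6.24] M [ 0.02  0.02 -0.03] w 17.2 q [-0.59  0.44  1.82  0.06  0.84 -2.35]
```

```bash
python3 -m pendant '0 0 0 0 2 0 10;0 0 0 0 3 0 10;0 0 0 0 3 0 10';python3 -c "
from h import *
info()"
```

```text
t: 23.25
position: [0.5137, -0.1897, 0.0308]
tool_rot: [-0.701, -0.077, 0.036, 0.708]
ft_force: [-2.6, -0.4, -2.1]
width: 0.194
t 23.25 p [ 0.5137 -0.1897  0.0308] jaw 99.15 down [ 0.058  0.014 -0.998] F [-2.63 -0.41 -2.07] M [ 0.07 -0.12 -0.02] w 16.6 q [-0.59  0.45  1.82  0.06  0.83 -2.35]
```

```bash
python3 -m pendant '0 0 0 0 1.5 0 10;0 0 0 0 2 0 10;0 0 0 0 2 0 10';python3 -c "
from h import *
info()"
```

```text
t: 23.55
position: [0.5138, -0.1898, 0.0306]
tool_rot: [-0.702, -0.077, 0.035, 0.707]
ft_force: [-8.4, 2.4, 12.4]
width: 0.197
t 23.55 p [ 0.5138 -0.1898  0.0306] jaw 99.16 down [ 0.058  0.013 -0.998] F [-8.37  2.4  12.43] M [0.62 0.57 0.01] w 16.8 q [-0.59  0.45  1.82  0.06  0.83 -2.36]
```

Firmly down. I'll release slowly, then retreat straight up.

```bash
python3 -m pendant '0 0 0 0 -1 0 30;0 0 0 0 -1 0 45;0 0 0 0 -1 0 45;0 0 0 0 -1 0 45;0 0 0 1 -15 0 45;0 0 0 2 -40 0 45;0 0 0 5 -80 0 45;0 0 0 7 -120 0 45';python3 -c "
from h import *
import cv2
info()
for n,f in zip('st',both()):
  cv2.imwrite(f'pics/p9_{n}.png',cv2.resize(f['img'][150:350,220:460],None,fx=3.3,fy=3,interpolation=2))"
```

```text
t: 24.35
position: [0.5132, -0.1899, 0.1513]
tool_rot: [-0.701, -0.077, 0.036, 0.708]
ft_force: [0.6, -0.6, -0.2]
width: 0.528
t 24.35 p [ 0.5132 -0.1899  0.1513] jaw 99.16 down [ 0.057  0.014 -0.998] F [ 0.56 -0.56 -0.24] M [-0.04 -0.   -0.01] w 45.1 q [-0.59  0.29  1.7   0.05  1.11 -2.34]
```

View pics/p9_s.png

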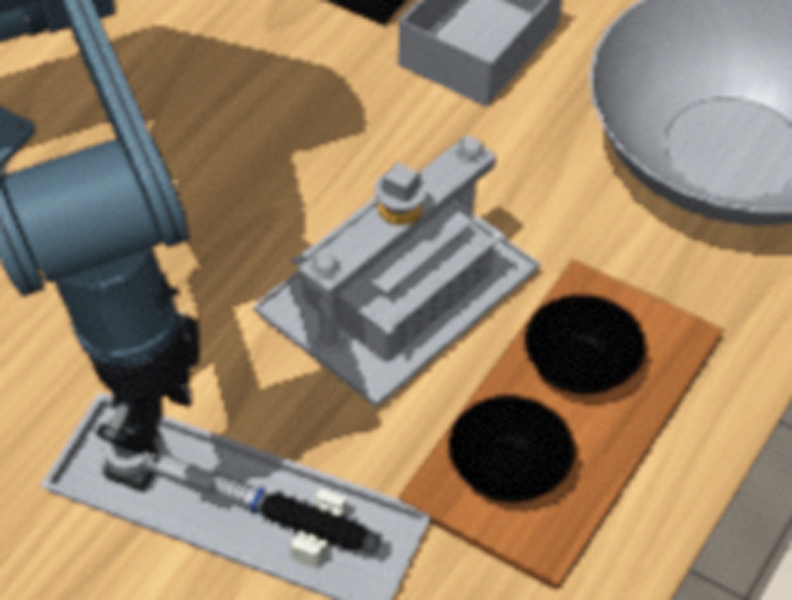

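The wrench lies in the tray, released. I'll move the arm clear and compare with the start picture.

```bash
python3 -m pendant '0 0 0 0 -40 0 45;0 0 0 0 -80 20 45;0 0 0 0 -110 -40 45;0 0 0 -40 -110 -85 45;0 0 0 -80 -110 -130 45;0 0 0 -100 -110 -170 45;0 0 0 -100 -110 -200 45;0 0 0 -100 -110 -200 45';python3 -c "
from h import *
import cv2
info()
S,T=both()
for n,f,w in(('s',S,(225,375,180,380)),('t',T,(150,310,360,460))):
  a,b,c,d=w;o=cv2.imread('pics/%s0.png'%('scene' if n=='s' else 'top'))
  k=2 if n=='s' else 3
  cv2.imwrite(f'pics/e_{n}.png',np.hstack([cv2.resize(i[a:b,c:d],None,fx=k,fy=k,interpolation=2) for i in(o,f['img'])]))
cv2.imwrite('pics/e_full.png',S['img'])
cv2.imwrite('pics/e_fullt.png',T['img'])"
```

```text
t: 25.25
position: [0.4411, -0.412, 0.2586]
tool_rot: [-0.704, -0.078, 0.031, 0.705]
ft_force: [-0.0, 0.6, -0.3]
width: 0.528
t 25.25 p [ 0.4411 -0.412   0.2586] jaw 98.86 down [ 0.066  0.005 -0.998] F [-0.04  0.57 -0.25] M [ 0.01  0.07 -0.02] w 45.1 q [-0.97  0.31  1.4   0.06  1.4  -2.71]
```

View pics/e_s.png

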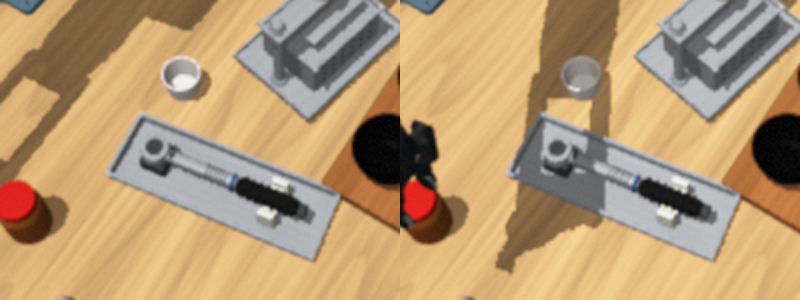

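View pics/e_t.png

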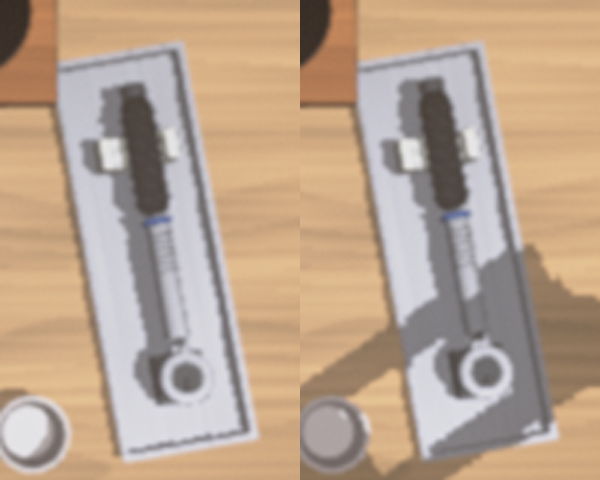

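View pics/e_full.png

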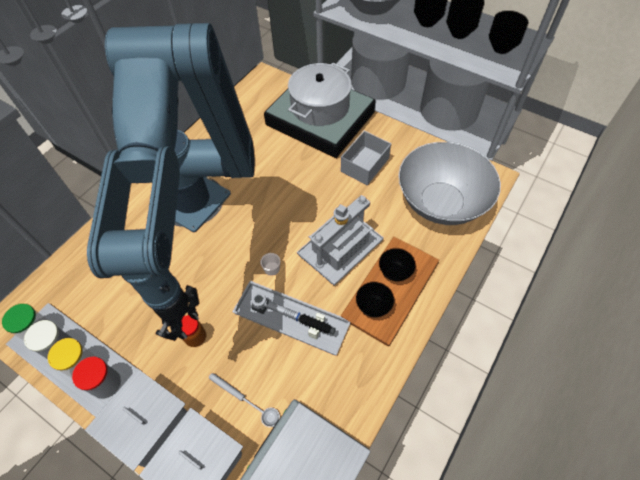

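The wrench is back within a few millimetres of its start pose, with the grip in the saddle, and everything else is unmoved.

```bash
python3 -m pendant '0 0 0 0 0 0 45;0 0 0 0 0 0 45'; python3 -c "
from station import *
print(finish_job())"
```

```text
t: 25.55
position: [0.4426, -0.4062, 0.2583]
tool_rot: [-0.703, -0.08, 0.032, 0.706]
ft_force: [-0.3, 0.3, -0.6]
width: 0.526
the job is handed in; nothing more can be done
None
```

The torque wrench job is done and handed in at t = 25.6 s, well inside the 72 s limit; the hand-in gave no verdict.

- **Fit:** I carried the wrench by its balance point and lowered it onto the screw until the tool met the collar at 0.236 m. Seating fully home should give 0.237 m.
- **Pull:** I pulled clockwise at the rubber grip until the pull force peaked at about 11.4 N and then fell to 8–9 N. The top picture showed the handle bent at its pivot, about 0.11 rad. I pulled slightly further, to about 0.16 rad worked out from how far the tool had moved, well short of the 0.26 stop. Then I backed off until the handle sprang straight.
- **Return:** I lifted the wrench off and laid it back in the tray.

**Last checks:**
- The final pictures show the socket on the tray floor and the grip in the saddle between the cheeks. The wrench is a few millimetres from its starting pose.
- In those pictures the press, bowls, cup, jar and spoon look unmoved. The gripper, clear of everything, stood about 0.16 m above the jar's cap and hid part of it.

**Disagreements:**
- The peak force reads about 10% below the 12.7 N given for the click. I took the click from the force drop and the visible bend instead.
- My readings of the wrench's tilt in the hand after lifting it off differed by up to 4 degrees. It still settled correctly in the tray.

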